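# Load the plate dryer, hang its gate and start it

## Task

Take every white ceramic plate out of the black carrier and stand it on edge in the grey slotted rack of the drying bay, one plate to a slot and centred along it, lowered gently and not dropped. When all are in, hang the lift-off gate on the bay's two hinge pins so that it sits fully down and closes the front. Then press the black plunger on the blower housing all the way down for a moment and let it come back up; leave the other things on the bench where they are.

Things in the scene. Friction and masses are not known exactly. Their poses are not given: they have to be found in the camera images.
- bay: Fixed drying bay; origin at bench level under the rack's middle; x from the open front (robot side) to the blower at the back, y left, z up. Thin side walls 50 mm high at y = +-127 mm. White blower housing x = 62 to 125 mm, 85 mm high, plunger on it. Hinge post 16 mm square, 102 mm high at x = -77, y = -115 mm; two brackets on it, pointing to -x, carry the pintles.
- rack_floor (a point): Middle of the grey rack, on its slot floor (8 mm above the bench). Five slots 13 mm wide run along bay x, centred at x = 0, y = -84, -42, 0, 42, 84 mm. Round-topped teeth in two rows at x = -30 and 30 mm, each 20 mm long: straight sides up to 20 mm above the floor, rounded off up to 34.5 mm, so a plate a little beside a slot slides in.
- rest_pad (a point): Middle of the top of the black rest pad (65 x 30 mm, 6 mm high) that supports the free end of the hung gate.
- pin_low (a point): Foot of the lower upright pintle (top face of its bracket, on the pin axis), 22 mm above the bench. Pin 10 mm in diameter, 16 mm tall, its upper 7 mm tapered to a 3 mm tip.
- pin_high (a point): Foot of the upper pintle, equal to the lower and exactly 64 mm above it; its bracket is 8 mm thick and 14 mm wide, so the lower socket must be brought in under it from the front (bay -x side), with the gate raised 18 to 35 mm above its hung height, before the gate is lowered.
- gate_home (a point): Where the gate's origin lies when the gate is hung and closed: bay x = -105, y = -2, z = 6 mm; the gate's axes are then parallel to the bay's.
- gate: Loose aluminium lift-off gate, 0.45 kg, standing on a broad foot 56 x 170 mm, 10 mm high. Origin at its underside's centre; x through its thickness, y along its width, z up. Panel 200 mm wide, 8 mm thick; top rail 14 mm thick, z = 96 to 110 mm: grip it there at mid-width, across x. Two hinge sockets (26 x 26 x 14 mm, 14 mm hole) at its -y end. Starts about a quarter turn from its hung heading.
- socket_low (a point): Centre of the underside of the lower hinge socket: gate frame (0, -113, 16) mm. It rests on pin_low when hung.
- socket_high (a point): Centre of the underside of the upper hinge socket: gate frame (0, -113, 80) mm.
- plunger (a joint): Travel of the blower's spring plunger in m: 0 up, 0.012 at its stop; about 3 N to start it, 9 N at the stop; it springs back.
- plunger_top (a point): Centre of the top of the plunger's round black head (40 mm across), 125 mm above the bench when up; pressed straight down.
- carrier: Fixed black carrier in which the plates stand at the start. Base 115 x 260 mm, 8 mm high, with the same five-slot rack as the bay (slots along its x, at y = -84 to +84 mm in steps of 42 mm). Origin at bench level under its middle.
- plate0: White ceramic plate 100 mm long (x), 8 mm thick (y), 90 mm high (z), 0.16 kg, standing on edge; origin at the middle of its lower edge. All plates are alike; three to five of the five are there (None if absent).
- plate1: White ceramic plate 100 mm long (x), 8 mm thick (y), 90 mm high (z), 0.16 kg, standing on edge; origin at the middle of its lower edge. All plates are alike; three to five of the five are there (None if absent).
- plate2: White ceramic plate 100 mm long (x), 8 mm thick (y), 90 mm high (z), 0.16 kg, standing on edge; origin at the middle of its lower edge. All plates are alike; three to five of the five are there (None if absent).
- plate3: White ceramic plate 100 mm long (x), 8 mm thick (y), 90 mm high (z), 0.16 kg, standing on edge; origin at the middle of its lower edge. All plates are alike; three to five of the five are there (None if absent).
- plate4: White ceramic plate 100 mm long (x), 8 mm thick (y), 90 mm high (z), 0.16 kg, standing on edge; origin at the middle of its lower edge. All plates are alike; three to five of the five are there (None if absent).
- wash_bottle: Bystander: clear bottle 60 mm across, 150 mm high; origin at its underside. Leave alone.
- jar: Bystander: white jar 70 mm across, 80 mm high; origin at its underside. Leave alone.
- cutter: Bystander: red cutter 130 mm long, lying flat; origin at its underside. Leave alone.
There are look-alikes about, which are no part of the job. Leave any red look-alike of the plate1 alone.

How it is judged:
By the outcome, as a careful person would: the job done as asked, in the order asked, and still so for the second after the job is handed in, with the robot touching nothing.
Of plate0, plate1, plate2, plate3, plate4 only 3 to 5 are there at a start; the rules pass over those that are not, and their reading is None.
At some moment in a run one of gate may be knocked a few centimetres aside while the robot is not near it.
It also fails if it takes over 210 s, if anything falls off the work surface, if the arm or the gripper's body presses on something with over 40 N, if the wrist force passes 120 N, or if a joint passes its speed limit or range.

## Robot

A 7-joint arm with a two-finger parallel gripper is mounted at the origin on the work surface. World frame = base frame: x ahead of the robot, y to its left, z up, the work surface at z = 0. Lengths are in m, angles in rad, forces in N, time in s.
With the tool pointing down it reaches from about 0.35 to 0.775 m from the base axis. Payload 3.1 kg.
Tool frame: the origin (TCP) lies at the very end of the fingers, on their centre line; the grasp point (between the pads) lies 19 mm behind it; z points along the fingers, y is the line along which they close (so a half turn about z gives the same grasp; the last joint's range is limited). The gripper opens to 85 mm and grips with 20 to 120 N. Pads are 22 mm wide; open, the fingers measure 114 mm over their backs; the gripper's body (76 mm by 85 mm) begins 54 mm behind the grasp point. The pads swing forward as they close: fully open they stand 13 mm farther back than shut.
Start: joints at [1.11, 0.311, 0.014, 1.512, -0.004, 1.319, -0.027], TCP at [0.224, -0.502, 0.231] pointing down, gripper open.
Joint ranges: [-2.7, 2.7], [-0.3, 1.91], [-1.27, 1.3], [0.12, 2.57], [-1.44, 4.58], [0.2, 2.03], [-3.05, 3.05]. Speed limits (rad/s): [2.79, 2.79, 3.14, 3.14, 3.14, 3.14, 3.14].

## Interface

Orientations are given as a 3x3 rotation matrix whose columns are the frame's x, y, z axes.
In Python, from station import manip gives the robot as it stands.
- The arm moves only by the shell command python3 -m inch 'ROWS' [FORCE]. ROWS is JSON, a list of rows, each a list of 7 numbers: the shift along the tool's x, y, z in m, then the turn, a rotation vector about the tool's x, y, z in rad, then the closure, from -1 (fully open) to 1 (shut). A call has exactly 10 rows; each row is the pose to reach, as a shift and turn from the pose commanded when the call began, along the tool's axes at that moment; what a row does not reach only later rows make up. A row lasts 1/10 s, in which the tool goes at most 50 mm and 8.59 degrees, less where a joint would pass 70% of its speed; a pose out of reach is approached as far as the arm can. A call with a gripper value outside its range is refused whole. The fingers move at their own pace and stop on an object; FORCE is the grip in N (left out, the last holds). Time passes only in rows, so rows that repeat a pose let the fingers close, or fill a call up. It gives the time, the measured TCP pose, the force, the opening and the grip force at its end, in the units of the state.
- manip.sense(): the state, without advancing time (a new reading comes with each control period).
- manip.camera(name): name is "side" or "top"; returns a dict with "pixels" (420x560x3 uint8, red, green, blue), "depth" (420x560 float32, m along the optical axis (not along the pixel's ray), 0 where there is no reading), "fx", "fy", "cx", "cy" (pixels), "camera_from_world" (4x4, takes a point from world to camera coordinates). Camera axes: x right, y up, looking along -z (the intrinsics and any distortion apply to the point x, -y, -z); pixel columns grow to the right and rows downward; lengths in m; the calibration is good to about 2 mm. A picture is of the moment at which its call begins.
- manip.sign_off(): hands the job in; it is judged then, once.
Trained networks look in the newest picture that a camera, given by its name, has taken for a name from the list of things; names that differ only in an ending like _2 or _b are one class to them, and where a whole thing is asked for, a point or a joint stands for the part that bears it (a point fixed in the world has none). Each returns a list of dicts, best first, with "conf" (0 to 1); they miss things now and then, are a little off and sometimes report something else, mostly with a low value. They report only what shows in the picture. A call takes as long as a camera call. They do not tell look-alikes from the thing itself.
- manip.boxes_of(target, camera): "extent" ([left, top, right, bottom] in pixels, round what is visible of it).
- manip.cut_out(target, camera): "region" (420x560 bool, what is visible of it) and "extent" ([left, top, right, bottom] in pixels, round what is visible of it).
The state is a dict: "clock": time; "joint_positions": joint angles; "joint_vel": joint speeds; "tau": joint torques, N m; "ee_pos": TCP position; "eef_rot": TCP orientation; "force": force on the tool from outside, world axes, zero at the start; "moment": the same for the moment, N m; "opening": finger opening in m; "finger_force": force on a finger pad.
Only numpy, scipy, OpenCV 4.12 (cv2) and the standard library are available. Lean on these libraries where they do the work, as an engineer would, in place of code of your own. Each camera call takes 0.05 s, during which the arm holds its last target. There are 200 camera calls.

## Working session

There is one attempt and no reset: what is moved stays moved. The work goes in short steps, Python scripts to look and compute and a shell command to move; the robot and the scene stay as the last step left them, time stands still between calls to the robot, and variables do not carry over. Pictures are saved under pics/ and viewed, at most 14 in all, crops included, and the job is handed in when it is done.

```bash
ls; mkdir -p pics; python3 - <<'E'
from station import manip
import cv2,numpy as np
print(manip.sense())
for c in("top","side"):
    d=manip.camera(c); cv2.imwrite(f"pics/{c}0.png",d["pixels"][:,:,::-1]); np.savez(f"{c}0.npz",**{k:np.array(v) for k,v in d.items()})
    print(c,d["fx"],d["fy"],d["cx"],d["cy"],d["camera_from_world"],d.keys())
    for n in("plate0","carrier","gate","bay","rest_pad","plunger","wash_bottle","jar","cutter","socket_high"):
        try: print(n,[(r["conf"],r["extent"]) for r in manip.boxes_of(n,c)])
        except Exception as e: print(n,e)
E
```

```text
pics
{'clock': 0.0, 'joint_positions': array([ 1.11030969,  0.31172914,  0.0139688 ,  1.51307707, -0.00437463,
        1.31920094, -0.02721421]), 'joint_vel': array([ 0.00055526, -0.00068195, -0.00038943, -0.0015083 ,  0.00201284,
       -0.00149157, -0.0001765 ]), 'tau': array([-5.92775068e-04, -3.79917383e+01,  1.45891020e-01, -2.30591905e+01,
        1.22559280e-02,  1.38031732e-02, -9.70842393e-06]), 'ee_pos': array([ 0.22337126, -0.50178861,  0.23021105]), 'eef_rot': array([[ 9.13545992e-01,  4.06734026e-01, -1.07340160e-03],
       [ 4.06735426e-01, -9.13543519e-01,  2.12886047e-03],
       [-1.14719092e-04, -2.38140241e-03, -9.99997158e-01]]), 'force': array([-0.06202573, -0.19515431,  0.19608174]), 'moment': array([ 0.06749974, -0.03507639,  0.016698  ]), 'finger_force': 0.0, 'opening': 0.08555365538922946}
top 386.3625467247653 386.3625467247653 283.72856909265784 205.19847455946686 [[ 0.02134693 -0.99973042  0.00913257 -0.04738964]
 [ 0.98669041  0.0225396   0.16104037 -0.59441411]
 [-0.1612028   0.00557331  0.98690557 -1.05458828]
 [ 0.          0.          0.          1. 
[... 1320 characters left out ...]
50.1, 318.7]), (0.77, [248.3, 305.2, 276.0, 365.1])]
carrier [(0.72, [174.3, 294.0, 286.3, 381.7])]
gate [(0.96, [241.4, 235.6, 326.0, 299.5]), (0.74, [248.3, 306.0, 277.0, 365.1]), (0.55, [210.7, 290.1, 243.8, 345.8])]
bay [(0.98, [261.3, 174.2, 373.1, 266.4]), (0.16, [279.7, 194.9, 293.9, 206.6])]
rest_pad [(0.66, [266.2, 175.4, 378.1, 264.1]), (0.19, [243.2, 238.6, 326.5, 301.4])]
plunger [(0.65, [267.8, 178.3, 377.0, 266.4]), (0.52, [282.8, 194.5, 296.2, 205.7])]
wash_bottle [(0.92, [203.6, 189.1, 231.5, 241.2])]
jar [(0.94, [158.1, 248.1, 184.1, 287.3])]
cutter [(0.72, [333.4, 175.4, 367.6, 185.7]), (0.25, [267.6, 177.5, 376.0, 263.0])]
socket_high [(0.63, [240.5, 241.1, 328.2, 300.8])]
```

```bash
python3 - <<'E'
import cv2
a=cv2.imread("pics/top0.png")[115:295,110:450]; cv2.imwrite("pics/top0c.png",cv2.resize(a,None,fx=2.35,fy=2.35,interpolation=cv2.INTER_CUBIC))
a=cv2.imread("pics/side0.png")[160:390,80:390]; cv2.imwrite("pics/side0c.png",cv2.resize(a,None,fx=2.5,fy=2.5,interpolation=cv2.INTER_CUBIC))
E
```

```text
(no output)
```

View pics/top0c.png

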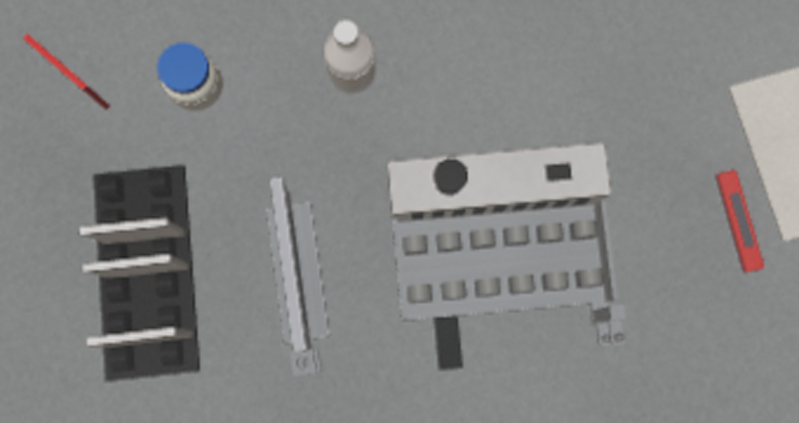

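View pics/side0c.png

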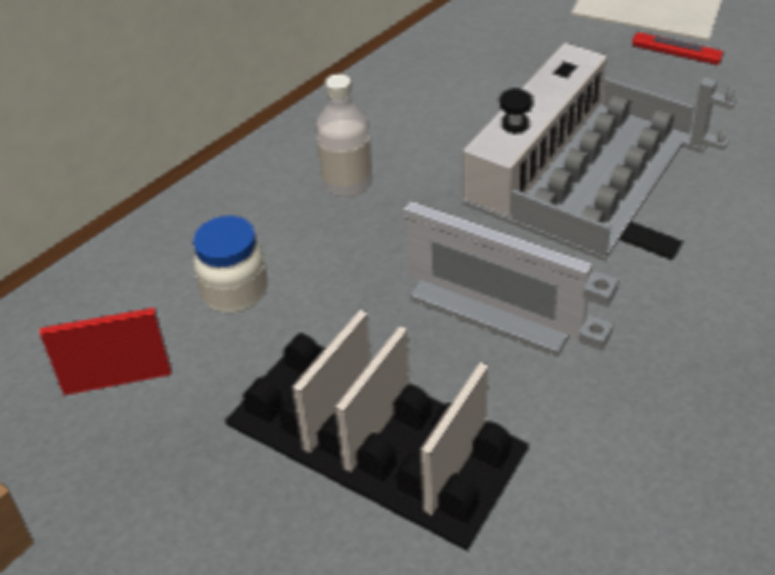

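```bash
cat > h.py <<'E'
import numpy as np,cv2
from station import manip
def cloud(d):
    v,u=np.mgrid[0:420,0:560]; z=np.asarray(d["depth"],float)
    P=np.stack([(u-d["cx"])/d["fx"]*z,-(v-d["cy"])/d["fy"]*z,-z],-1)
    M=np.asarray(d["camera_from_world"]); W=(P-M[:3,3])@M[:3,:3]; W[z<=0]=np.nan
    return W
def region(W,z0,z1,box,name=""):
    m=(W[...,2]>z0)&(W[...,2]<z1)&(W[...,0]>box[0])&(W[...,0]<box[1])&(W[...,1]>box[2])&(W[...,1]<box[3])
    n,l,s,c=cv2.connectedComponentsWithStats(m.astype(np.uint8),connectivity=8)
    for i in range(1,n):
        if s[i,4]<15: continue
        p=W[l==i]; r=cv2.minAreaRect((p[:,:2]*1000).astype(np.float32))
        print(name,"n",s[i,4],"px",c[i].round(),"ctr",np.round(r[0],1),"size",np.round(r[1],1),"ang",round(r[2],1),"z",(np.nanmedian(p[:,2])*1000).round(1))
E
python3 - <<'E'
from h import *
for c in("top","side"):
    d=dict(np.load(c+"0.npz")); W=cloud(d); print(c)
    B=(0.2,1.0,-.6,.6)
    print("ground",np.nanmedian(W[380:400,100:500,2]) if c=="top" else np.nanmedian(W[300:330,350:450,2]))
    region(W,.088,.108,B,"z98")
    region(W,.0775,.0925,B,"z85")
    region(W,.100,.120,B,"z110")
    region(W,.118,.135,B,"z125")
    region(W,.032,.05,B,"teeth")
    region(W,.004,.012,B,"z8")
E
```

```text
top
ground -0.0003897865662173496
z98 n 170 px [258. 139.] ctr [781.9  42.8] size [53.5 57.2] ang 5.6 z 99.7
z98 n 87 px [133. 141.] ctr [761.2 394.4] size [100.5   7.8] ang 51.0 z 90.2
z98 n 128 px [163. 211.] ctr [563.3 295.3] size [ 8.7 98. ] ang 7.4 z 97.6
z98 n 127 px [164. 227.] ctr [521.1 289.2] size [  8.9 100. ] ang 8.1 z 97.4
z98 n 43 px [372. 248.] ctr [ 476.6 -272.2] size [15.6 15.9] ang 3.5 z 101.8
z98 n 119 px [166. 258.] ctr [437.7 277.8] size [ 8.  97.3] ang 8.4 z 97.6
z98 n 16 px [372. 258.] ctr [ 449.8 -275.2] size [10.   8.7] ang 27.3 z 95.5
z98 n 78 px [238. 269.] ctr [413.7  83. ] size [26.5 26. ] ang 11.3 z 94.0
z98 n 271 px [ 40. 339.] ctr [225.6 584.2] size [51.  31.2] ang 0.5 z 97.2
z85 n 819 px [ 71. 148.] ctr [740.6 569. ] size [ 61.8 120.4] ang 90.0 z 80.3
z85 n 97 px [133. 141.] ctr [761.3 394.3] size [100.5   7.9] ang 50.8 z 89.6
z85 n 304 px [187. 143.] ctr [762.1 245. ] size [59.8 58.1] ang 46.5 z 80.3
z85 n 45 px [259. 144.] ctr [767.2  41.3] size [24.1 56.9] ang 7.1 z 87.2
z85 n 1902 px [324. 191.] ctr [ 633.4 -139.4] size [ 64.4 259.8] ang 6.5 z 84.
[... 9196 characters left out ...]
size [ 39.4 214.6] ang 5.6 z 8.8
z8 n 622 px [338. 241.] ctr [ 457.6 -154.3] size [107.2 265.5] ang 0.3 z 7.9
z8 n 36 px [219. 236.] ctr [766.6  57.4] size [54.  19.7] ang 45.5 z 7.8
z8 n 95 px [285. 248.] ctr [580.6 -17.1] size [130.8  11.2] ang 4.8 z 7.7
z8 n 527 px [276. 286.] ctr [519.  117.2] size [176.6  29.3] ang 10.4 z 9.9
z8 n 45 px [175. 281.] ctr [740.3 258.2] size [64.3 24.2] ang 53.2 z 8.3
z8 n 142 px [194. 311.] ctr [625.2 298.8] size [32.9 59.5] ang 64.5 z 8.4
z8 n 86 px [123. 313.] ctr [759.9 400.7] size [84.3  5.1] ang 50.5 z 8.6
z8 n 1636 px [237. 348.] ctr [518.1 292.6] size [261.1 116.9] ang 8.0 z 8.4
z8 n 84 px [ 80. 386.] ctr [679.2 569.4] size [ 4.4 59.7] ang 1.7 z 8.4
```

```bash
cat > go.py <<'E'
# go.py x y z(mm) heading_of_tool_y(deg) : shift and turn to there in tool axes
import sys,numpy as np
from scipy.spatial.transform import Rotation as R
from station import manip
x,y,z,h=map(float,sys.argv[1:5]); s=manip.sense(); M=np.array(s["eef_rot"]); a=np.radians(h)
Y=np.array([np.cos(a),np.sin(a),0]); Z=np.array([0,0,-1.]); T=np.c_[np.cross(Y,Z),Y,Z]
print("shift",np.round(M.T@(np.array([x,y,z])/1000-s["ee_pos"]),4),"turn",np.round(R.from_matrix(M.T@T).as_rotvec(),4))
print("t",s["clock"],"pos",np.round(1000*s["ee_pos"],1),"head",np.degrees(np.arctan2(M[1,1],M[0,1])).round(2),"F",np.round(s["force"],1),"open",round(s["opening"]*1000,1),"grip",round(s["finger_force"],1),"q7",round(s["joint_positions"][6],2))
E
python3 go.py 562 295.1 200 7.9
```

```text
shift [ 0.6334 -0.591   0.0313] turn [ 0.     -0.     -1.2898]
t 1.1 pos [ 223.7 -502.5  231.3] head -66.0 F [-0.5 -0.6  0.5] open 85.5 grip 0.0 q7 -0.03
```

```bash
python3 -m inch '[[0.02,-0.018,0,0,0,-0.05,0.41],[0.05,-0.046,0,0,0,-0.15,0.41],[0.085,-0.08,0,0,0,-0.25,0.41],[0.12,-0.112,0,0,0,-0.35,0.41],[0.155,-0.145,0,0,0,-0.45,0.41],[0.19,-0.177,0,0,0,-0.55,0.41],[0.225,-0.21,0,0,0,-0.65,0.41],[0.26,-0.243,0,0,0,-0.75,0.41],[0.29,-0.27,0,0,0,-0.85,0.41],[0.3,-0.28,0,0,0,-0.9,0.41]]' 30; python3 go.py 562 295.1 200 7.9
```

```text
clock: 2.1
ee_pos: [0.3855, -0.1198, 0.2318]
eef_rot: [[0.239, 0.971, 0.002], [0.971, -0.239, 0.001], [0.002, 0.002, -1.0]]
force: [-0.5, -1.2, -1.6]
opening: 0.0254
finger_force: 0.0
shift [0.4449 0.0723 0.0326] turn [ 0.0018 -0.0012 -0.3789]
t 2.1 pos [ 385.5 -119.8  231.8] head -13.81 F [-0.5 -1.2 -1.6] open 25.4 grip 0.0 q7 0.01
```

```bash
python3 -m inch '[[0.02,0.003,0.002,0,0,-0.02,0.41],[0.06,0.01,0.004,0,0,-0.06,0.41],[0.105,0.017,0.008,0,0,-0.1,0.41],[0.15,0.025,0.012,0,0,-0.14,0.41],[0.2,0.033,0.016,0,0,-0.18,0.41],[0.25,0.04,0.02,0,0,-0.22,0.41],[0.3,0.049,0.024,0,0,-0.27,0.41],[0.35,0.057,0.028,0,0,-0.32,0.41],[0.4,0.065,0.03,0,0,-0.36,0.41],[0.445,0.0725,0.0325,0,0,-0.379,0.41]]'; python3 go.py 562 295.1 150 7.9
python3 - <<'E'
from h import *
manip.camera("top");d=manip.camera("side");import cv2
W=cloud(d);B=(0.2,1.0,-.6,.6);region(W,.088,.108,(.4,.65,.2,.4),"z98")
E
```

```text
clock: 3.1
ee_pos: [0.5666, 0.2886, 0.1981]
eef_rot: [[-0.126, 0.992, 0.0], [0.992, 0.126, -0.001], [-0.001, 0.0, -1.0]]
force: [0.6, -0.0, 1.4]
opening: 0.0254
finger_force: 0.0
shift [ 0.0071 -0.0037  0.0481] turn [ 0.      0.0014 -0.0119]
t 3.1 pos [566.6 288.6 198.1] head 7.22 F [ 0.6 -0.   1.4] open 25.4 grip 0.0 q7 -0.62
z98 n 223 px [212. 301.] ctr [560.3 296. ] size [ 9.7 98.4] ang 7.7 z 97.4
z98 n 222 px [228. 308.] ctr [517.6 288.2] size [11.  99.5] ang 7.5 z 97.4
z98 n 222 px [262. 324.] ctr [435.2 277.6] size [  9.3 101.7] ang 8.3 z 97.7
```

```bash
python3 go.py 562 295.1 64 7.9
```

```text
shift [-0.0015 -0.0013  0.1317] turn [-0.004  -0.0064 -0.0023]
t 3.2 pos [563.8 296.  195.7] head 7.77 F [-1.2 -0.2  0.5] open 25.2 grip 0.0 q7 -0.62
```

```bash
python3 -m inch '[[-0.001,-0.001,0.01,0,0,0,0.41],[-0.001,-0.001,0.025,0,0,0,0.41],[-0.001,-0.001,0.04,0,0,0,0.41],[-0.001,-0.001,0.055,0,0,0,0.41],[-0.001,-0.001,0.07,0,0,0,0.41],[-0.001,-0.001,0.08,0,0,0,0.41],[-0.001,-0.001,0.085,0,0,0,0.41],[-0.001,-0.001,0.085,0,0,0,0.41],[-0.001,-0.001,0.085,0,0,0,0.41],[-0.001,-0.001,0.085,0,0,0,0.41]]'; python3 go.py 562 295.1 64 7.9
```

```text
clock: 4.2
ee_pos: [0.5646, 0.2877, 0.1147]
eef_rot: [[-0.127, 0.992, 0.002], [0.992, 0.127, 0.001], [0.001, 0.002, -1.0]]
force: [-0.2, 1.0, -0.1]
opening: 0.0253
finger_force: 0.0
shift [ 0.0077 -0.0018  0.0507] turn [ 0.0016 -0.0008 -0.0107]
t 4.2 pos [564.6 287.7 114.7] head 7.29 F [-0.2  1.  -0.1] open 25.3 grip 0.0 q7 -0.66
```

```bash
for i in 1 2 3; do python3 - <<'E'
from station import manip
import numpy as np
s=manip.sense();print(s["clock"],np.round(s["ee_pos"]*1000,1),np.round(s["joint_vel"],3),np.round(s["joint_positions"],4));manip.camera("top")
E
done; python3 -m inch '[[0,0,0,0,0,0,0.41],[0,0,0,0,0,0,0.41],[0,0,0,0,0,0,0.41],[0,0,0,0,0,0,0.41],[0,0,0,0,0,0,0.41],[0,0,0,0,0,0,0.41],[0,0,0,0,0,0,0.41],[0,0,0,0,0,0,0.41],[0,0,0,0,0,0,0.41],[0,0,0,0,0,0,0.41]]';  python3 go.py 562 295.1 64 7.9
```

```text
4.2 [564.6 287.7 114.7] [-0.001 -0.002 -0.    -0.001  0.001  0.    -0.001] [-0.096   0.6479 -0.6463  1.4138  0.399   1.2102 -0.6573]
4.25 [564.6 287.6 114.7] [-0.     0.002  0.002  0.004 -0.001  0.     0.   ] [-0.096   0.6479 -0.6463  1.4139  0.3991  1.2102 -0.6573]
4.3 [564.5 287.5 114.5] [ 0.001  0.001  0.002  0.003 -0.001 -0.     0.002] [-0.096   0.6479 -0.6462  1.414   0.3991  1.2103 -0.6573]
clock: 5.35
ee_pos: [0.5642, 0.2871, 0.1138]
eef_rot: [[-0.127, 0.992, 0.0], [0.992, 0.127, -0.0], [-0.0, 0.0, -1.0]]
force: [-0.3, -0.6, 0.2]
opening: 0.0249
finger_force: 0.0
shift [ 0.0082 -0.0011  0.0498] turn [ 0.      0.     -0.0108]
t 5.35 pos [564.2 287.1 113.8] head 7.28 F [-0.3 -0.6  0.2] open 24.9 grip 0.0 q7 -0.66
```

```bash
python3 -m inch '[[0.008,-0.001,0,0,0,-0.011,0.41],[0.008,-0.001,0.01,0,0,-0.011,0.41],[0.008,-0.001,0.02,0,0,-0.011,0.41],[0.008,-0.001,0.03,0,0,-0.011,0.41],[0.008,-0.001,0.04,0,0,-0.011,0.41],[0.008,-0.001,0.048,0,0,-0.011,0.41],[0.008,-0.001,0.05,0,0,-0.011,0.41],[0.008,-0.001,0.05,0,0,-0.011,0.6],[0.008,-0.001,0.05,0,0,-0.011,0.9],[0.008,-0.001,0.05,0,0,-0.011,1]]' 40;python3 -m inch '[[0,0,0,0,0,0,1],[0,0,0,0,0,0,1],[0,0,0,0,0,0,1],[0,0,0,0,0,0,1],[0,0,-0.003,0,0,0,1],[0,0,-0.006,0,0,0,1],[0,0,-0.01,0,0,0,1],[0,0,-0.01,0,0,0,1],[0,0,-0.01,0,0,0,1],[0,0,-0.01,0,0,0,1]]'; python3 go.py 562 295.1 64 7.9
```

```text
clock: 6.35
ee_pos: [0.5623, 0.295, 0.0641]
eef_rot: [[-0.138, 0.99, 0.0], [0.99, 0.138, 0.0], [0.0, 0.0, -1.0]]
force: [-0.5, -0.2, -3.0]
opening: 0.0073
finger_force: 41.9
clock: 7.35
ee_pos: [0.562, 0.2948, 0.0736]
eef_rot: [[-0.138, 0.99, -0.0], [0.99, 0.138, -0.0], [-0.0, -0.0, -1.0]]
force: [-0.5, 0.4, -2.3]
opening: 0.0075
finger_force: 41.9
shift [0.0003 0.     0.0096] turn [-0.0003  0.0002  0.0002]
t 7.35 pos [562.  294.8  73.6] head 7.91 F [-0.5  0.4 -2.3] open 7.5 grip 41.9 q7 -0.68
```

```bash
python3 -m inch '[[0,0,-0.01,0,0,0,1],[0,0,-0.025,0,0,0,1],[0,0,-0.045,0,0,0,1],[0,0,-0.065,0,0,0,1],[0,0,-0.085,0,0,0,1],[0,0,-0.105,0,0,0,1],[0,0,-0.12,0,0,0,1],[0,0,-0.127,0,0,0,1],[0,0,-0.127,0,0,0,1],[0,0,-0.127,0,0,0,1]]'; python3 go.py 548.3 -232.8 200 -83.6
```

```text
clock: 8.35
ee_pos: [0.5619, 0.2947, 0.2005]
eef_rot: [[-0.138, 0.99, -0.0], [0.99, 0.138, -0.0], [-0.0, -0.001, -1.0]]
force: [0.4, -0.5, -2.6]
opening: 0.0076
finger_force: 41.9
shift [-0.5206 -0.0861  0.0008] turn [-1.0000e-04  7.0000e-04  1.5973e+00]
t 8.35 pos [561.9 294.7 200.5] head 7.92 F [ 0.4 -0.5 -2.6] open 7.6 grip 41.9 q7 -0.62
```

```bash
python3 -m inch '[[-0.01,-0.002,0,0,0,0.03,1],[-0.035,-0.006,0,0,0,0.1,1],[-0.065,-0.011,0,0,0,0.2,1],[-0.1,-0.017,0,0,0,0.3,1],[-0.135,-0.022,0,0,0,0.42,1],[-0.17,-0.028,0,0,0,0.54,1],[-0.205,-0.034,0,0,0,0.65,1],[-0.235,-0.039,0,0,0,0.74,1],[-0.255,-0.042,0,0,0,0.79,1],[-0.26,-0.043,0,0,0,0.8,1]]'; python3 go.py 548.3 -232.8 200 -83.6
```

```text
clock: 9.35
ee_pos: [0.555, 0.0272, 0.2001]
eef_rot: [[0.62, 0.785, -0.001], [0.785, -0.62, -0.002], [-0.003, 0.0, -1.0]]
force: [-0.4, -0.2, -3.3]
opening: 0.0071
finger_force: 41.9
shift [-0.2082  0.1559  0.0007] turn [0.0014 0.0024 0.7906]
t 9.35 pos [555.   27.2 200.1] head -38.3 F [-0.4 -0.2 -3.3] open 7.1 grip 41.9 q7 -0.9
```

```bash
python3 -m inch '[[-0.01,0.007,0,0,0,0.03,1],[-0.03,0.022,0,0,0,0.1,1],[-0.06,0.045,0,0,0,0.22,1],[-0.09,0.067,0,0,0,0.34,1],[-0.12,0.09,0,0,0,0.46,1],[-0.15,0.112,0,0,0,0.58,1],[-0.18,0.135,0,0,0,0.69,1],[-0.2,0.15,0,0,0,0.76,1],[-0.208,0.156,0,0,0,0.79,1],[-0.208,0.156,0,0,0,0.79,1]]';python3 -m inch '[[0,0,0,0,0,0,1],[0,0,0,0,0,0,1],[0,0,0.005,0,0,0,1],[0,0,0.015,0,0,0,1],[0,0,0.03,0,0,0,1],[0,0,0.045,0,0,0,1],[0,0,0.06,0,0,0,1],[0,0,0.07,0,0,0,1],[0,0,0.07,0,0,0,1],[0,0,0.07,0,0,0,1]]'; python3 go.py 548.3 -232.8 66 -83.6
python3 - <<'E'
from h import *
d=manip.camera("top");W=cloud(d);region(W,.028,.05,(.47,.6,-.28,0),"t")
E
```

```text
clock: 10.35
ee_pos: [0.5503, -0.2296, 0.2005]
eef_rot: [[0.993, 0.116, -0.001], [0.116, -0.993, 0.0], [-0.0, -0.0, -1.0]]
force: [-0.1, 0.6, -1.8]
opening: 0.0074
finger_force: 41.9
clock: 11.35
ee_pos: [0.5506, -0.2283, 0.1307]
eef_rot: [[0.993, 0.119, -0.0], [0.119, -0.993, 0.0], [-0.0, -0.0, -1.0]]
force: [0.5, 0.1, -1.0]
opening: 0.0073
finger_force: 41.9
shift [-0.0028  0.0042  0.0647] turn [-0.0002  0.0001  0.0074]
t 11.35 pos [ 550.6 -228.3  130.7] head -83.17 F [ 0.5  0.1 -1. ] open 7.3 grip 41.9 q7 -1.18
t n 31 px [284. 209.] ctr [580.6 -44.6] size [22.6 58.5] ang 5.7 z 37.4
t n 73 px [329. 215.] ctr [ 572.8 -167.2] size [20.7 26.7] ang 2.2 z 38.7
t n 69 px [315. 216.] ctr [ 567.8 -125.4] size [19.3 28.3] ang 6.2 z 39.5
t n 74 px [286. 219.] ctr [558.6 -42.1] size [20.3 28.5] ang 4.5 z 39.3
t n 74 px [300. 217.] ctr [562.9 -83.5] size [19.7 26.8] ang 3.5 z 39.5
t n 18 px [279. 225.] ctr [541.1 -22.2] size [33.9  4.5] ang 8.4 z 48.8
t n 19 px [364. 233.] ctr [ 523.6 -267. ] size [19.8 10.1] ang 3.3 z 37.2
t n 72 px [346. 234.] ctr [ 516.7 -215.2] size [19.7 28.9] ang 0.2 z 39.5
t n 74 px [317. 237.] ctr [ 508.5 -132. ] size [19.9 28.2] ang 5.1 z 39.1
t n 74 px [332. 235.] ctr [ 513.2 -174.3] size [20.2 28.8] ang 4.4 z 39.2
t n 71 px [302. 238.] ctr [502.8 -90.1] size [19.7 26.1] ang 1.9 z 38.9
t n 73 px [288. 239.] ctr [499.1 -48.8] size [20.1 28.4] ang 3.6 z 39.3
```

```bash
python3 -m inch '[[-0.002,0.003,0,0,0,0.007,1],[-0.003,0.004,0,0,0,0.007,1],[-0.003,0.004,0.006,0,0,0.007,1],[-0.003,0.004,0.014,0,0,0.007,1],[-0.003,0.004,0.022,0,0,0.007,1],[-0.003,0.004,0.03,0,0,0.007,1],[-0.003,0.004,0.038,0,0,0.007,1],[-0.003,0.004,0.046,0,0,0.007,1],[-0.003,0.004,0.05,0,0,0.007,1],[-0.003,0.004,0.05,0,0,0.007,1]]'; python3 go.py 548.3 -232.8 65 -83.6
```

```text
clock: 12.4
ee_pos: [0.5474, -0.2326, 0.0798]
eef_rot: [[0.994, 0.112, -0.002], [0.112, -0.994, 0.001], [-0.002, -0.001, -1.0]]
force: [0.2, 0.3, -1.7]
opening: 0.0073
finger_force: 41.9
shift [0.0009 0.0003 0.0148] turn [-0.0008  0.0016  0.0002]
t 12.4 pos [ 547.4 -232.6   79.8] head -83.59 F [ 0.2  0.3 -1.7] open 7.3 grip 41.9 q7 -1.19
```

```bash
python3 -m inch '[[0.0005,0,0.003,0,0,0,1],[0.0005,0,0.006,0,0,0,1],[0.0005,0,0.009,0,0,0,1],[0.0005,0,0.011,0,0,0,1],[0.0005,0,0.013,0,0,0,1],[0.0005,0,0.0145,0,0,0,1],[0.0005,0,0.0155,0,0,0,1],[0.0005,0,0.016,0,0,0,1],[0.0005,0,0.016,0,0,0,1],[0.0005,0,0.016,0,0,0,1]]'; python3 go.py 548.3 -232.8 64 -83.6
```

```text
clock: 13.4
ee_pos: [0.5486, -0.2328, 0.0649]
eef_rot: [[0.994, 0.112, 0.0], [0.112, -0.994, -0.0], [0.0, 0.0, -1.0]]
force: [-0.3, 0.7, -0.5]
opening: 0.0075
finger_force: 41.9
shift [-0.0003 -0.      0.0009] turn [ 0.0001 -0.0002  0.0002]
t 13.4 pos [ 548.6 -232.8   64.9] head -83.59 F [-0.3  0.7 -0.5] open 7.5 grip 41.9 q7 -1.2
```

```bash
python3 -m inch '[[0,0,0.0005,0,0,0,1],[0,0,0.0015,0,0,0,1],[0,0,0.0015,0,0,0,1],[0,0,0.0015,0,0,0,0.8],[0,0,0.0015,0,0,0,0.7],[0,0,0.0015,0,0,0,0.55],[0,0,0.0015,0,0,0,0.41],[0,0,0.0015,0,0,0,0.41],[0,0,-0.006,0,0,0,0.41],[0,0,-0.02,0,0,0,0.41]]'; python3 -m inch '[[0,0,-0.03,0,0,0,0.41],[0,0,-0.06,0,0,0,0.41],[0,0,-0.09,0,0,0,0.41],[0,0,-0.115,0,0,0,0.41],[0,0,-0.115,0,0,0,0.41],[0,0,-0.115,0,0,0,0.41],[0,0,-0.115,0,0,0,0.41],[0,0,-0.115,0,0,0,0.41],[0,0,-0.115,0,0,0,0.41],[0,0,-0.115,0,0,0,0.41]]'; python3 go.py 519.7 288.9 200 7.9
```

```text
clock: 14.4
ee_pos: [0.5476, -0.2324, 0.0845]
eef_rot: [[0.994, 0.112, -0.002], [0.112, -0.994, 0.001], [-0.002, -0.001, -1.0]]
force: [-0.3, 0.2, -0.4]
opening: 0.0254
finger_force: 0.0
clock: 15.4
ee_pos: [0.5482, -0.2326, 0.199]
eef_rot: [[0.994, 0.112, -0.001], [0.112, -0.994, 0.001], [-0.001, -0.001, -1.0]]
force: [-0.1, -0.2, 0.4]
opening: 0.0253
finger_force: 0.0
shift [ 0.0299 -0.5214 -0.0006] turn [-1.6000e-03  4.0000e-04 -1.5967e+00]
t 15.4 pos [ 548.2 -232.6  199. ] head -83.59 F [-0.1 -0.2  0.4] open 25.3 grip 0.0 q7 -1.17
```

```bash
python3 -m inch '[[0.001,-0.01,0,0,0,-0.03,0.41],[0.002,-0.035,0,0,0,-0.1,0.41],[0.004,-0.065,0,0,0,-0.2,0.41],[0.006,-0.1,0,0,0,-0.3,0.41],[0.008,-0.135,0,0,0,-0.42,0.41],[0.01,-0.17,0,0,0,-0.54,0.41],[0.012,-0.205,0,0,0,-0.65,0.41],[0.0135,-0.235,0,0,0,-0.74,0.41],[0.0145,-0.255,0,0,0,-0.79,0.41],[0.015,-0.26,0,0,0,-0.8,0.41]]'; python3 -m inch '[[0.008,-0.007,0,0,0,-0.03,0.41],[0.025,-0.022,0,0,0,-0.1,0.41],[0.05,-0.043,0,0,0,-0.2,0.41],[0.08,-0.069,0,0,0,-0.32,0.41],[0.11,-0.095,0,0,0,-0.44,0.41],[0.14,-0.121,0,0,0,-0.56,0.41],[0.17,-0.147,0,0,0,-0.68,0.41],[0.19,-0.165,0,0,0,-0.76,0.41],[0.197,-0.171,0,0,0,-0.797,0.41],[0.197,-0.171,0,0,0,-0.797,0.41]]';  python3 go.py 519.7 288.9 64 7.9
python3 - <<'E'
from h import *
for c in("top","side"):
    d=manip.camera(c);W=cloud(d);region(W,.088,.103,(.4,.65,-.3,-.1),c);region(W,.1,.12,(.3,.7,0,.2),c+"gate")
E
python3 go.py 519.7 288.9 64 7.9
```

```text
clock: 16.4
ee_pos: [0.5339, 0.0311, 0.2]
eef_rot: [[0.607, 0.795, 0.0], [0.795, -0.607, 0.002], [0.001, -0.001, -1.0]]
force: [-0.0, -0.4, 0.3]
opening: 0.025
finger_force: 0.0
clock: 17.4
ee_pos: [0.5192, 0.2891, 0.1995]
eef_rot: [[-0.14, 0.99, -0.001], [0.99, 0.14, 0.0], [0.001, -0.001, -1.0]]
force: [-0.2, -0.8, 0.4]
opening: 0.0252
finger_force: 0.0
shift [-0.0004  0.0006  0.1355] turn [-0.0008 -0.0006  0.003 ]
t 17.4 pos [519.2 289.1 199.5] head 8.07 F [-0.2 -0.8  0.4] open 25.2 grip 0.0 q7 -0.65
top n 128 px [356. 221.] ctr [ 549.3 -231.8] size [98.3  9.3] ang 5.7 z 96.8
top n 34 px [371. 248.] ctr [ 477.2 -271.7] size [15.6 15.1] ang 8.9 z 101.1
top n 15 px [372. 258.] ctr [ 447.5 -275.2] size [10.8  7.3] ang 5.6 z 94.8
topgate n 410 px [232. 228.] ctr [524.1 103.2] size [199.9  14.2] ang 10.3 z 109.3
side n 22 px [306. 187.] ctr [ 636.8 -209.4] size [30.2 16.5] ang 89.6 z 88.9
side n 134 px [335. 193.] ctr [ 546.8 -232.4] size [99. 14.] ang 3.7 z 95.6
side n 35 px [363. 195.] ctr [ 473.4 -272.5] size [17.5 20.6] ang 16.7 z 97.5
side n 17 px [371. 198.] ctr [ 445.  -273.7] size [9.8 8.4] ang 72.4 z 93.6
sidegate n 432 px [286. 258.] ctr [502.2  98.6] size [161.3  18.4] ang 10.7 z 109.2
shift [ 0.0037 -0.0005  0.1354] turn [-0.0002  0.0022 -0.0029]
t 17.5 pos [520.7 285.6 199.4] head 7.73 F [-0.7 -1.   0.6] open 24.9 grip 0.0 q7 -0.65
```

```bash
python3 -m inch '[[0,0,0.01,0,0,0,0.41],[0,0,0.025,0,0,0,0.41],[0,0,0.04,0,0,0,0.41],[0,0,0.055,0,0,0,0.41],[0,0,0.07,0,0,0,0.41],[0,0,0.08,0,0,0,0.41],[0,0,0.085,0,0,0,0.41],[0,0,0.085,0,0,0,0.41],[0,0,0.085,0,0,0,0.41],[0,0,0.085,0,0,0,0.41]]'; python3 go.py 519.7 288.9 64 7.9
```

```text
clock: 18.5
ee_pos: [0.5203, 0.2883, 0.1156]
eef_rot: [[-0.138, 0.99, 0.001], [0.99, 0.138, 0.001], [0.001, 0.002, -1.0]]
force: [0.3, 0.1, -0.3]
opening: 0.0252
finger_force: 0.0
shift [ 0.0007 -0.0006  0.0516] turn [ 0.0016 -0.0007  0.0003]
t 18.5 pos [520.3 288.3 115.6] head 7.92 F [ 0.3  0.1 -0.3] open 25.2 grip 0.0 q7 -0.69
```

```bash
python3 -m inch '[[0.0005,-0.0005,0.005,0,0,0,0.41],[0.0005,-0.0005,0.015,0,0,0,0.41],[0.0005,-0.0005,0.025,0,0,0,0.41],[0.0005,-0.0005,0.035,0,0,0,0.41],[0.0005,-0.0005,0.045,0,0,0,0.41],[0.0005,-0.0005,0.0515,0,0,0,0.41],[0.0005,-0.0005,0.0515,0,0,0,0.41],[0.0005,-0.0005,0.0515,0,0,0,0.6],[0.0005,-0.0005,0.0515,0,0,0,0.9],[0.0005,-0.0005,0.0515,0,0,0,1]]' 40;python3 -m inch '[[0,0,0,0,0,0,1],[0,0,0,0,0,0,1],[0,0,0,0,0,0,1],[0,0,-0.005,0,0,0,1],[0,0,-0.02,0,0,0,1],[0,0,-0.04,0,0,0,1],[0,0,-0.065,0,0,0,1],[0,0,-0.09,0,0,0,1],[0,0,-0.115,0,0,0,1],[0,0,-0.136,0,0,0,1]]'; python3 go.py 538.9 -149.3 200 -83.6
```

```text
clock: 19.5
ee_pos: [0.5196, 0.2885, 0.0638]
eef_rot: [[-0.138, 0.99, 0.001], [0.99, 0.138, 0.001], [0.0, 0.001, -1.0]]
force: [0.5, -0.9, -1.0]
opening: 0.0071
finger_force: 41.0
clock: 20.5
ee_pos: [0.5192, 0.2885, 0.2018]
eef_rot: [[-0.138, 0.99, 0.001], [0.99, 0.138, 0.001], [0.001, 0.001, -1.0]]
force: [0.1, -0.0, -1.7]
opening: 0.0075
finger_force: 40.8
shift [-0.4363 -0.0409  0.0015] turn [ 5.0000e-04 -1.5000e-03  1.5975e+00]
t 20.5 pos [519.2 288.5 201.8] head 7.93 F [ 0.1 -0.  -1.7] open 7.5 grip 40.8 q7 -0.65
```

```bash
python3 -m inch '[[-0.01,-0.001,0,0,0,0.03,1],[-0.03,-0.003,0,0,0,0.1,1],[-0.055,-0.005,0,0,0,0.2,1],[-0.085,-0.008,0,0,0,0.3,1],[-0.115,-0.011,0,0,0,0.42,1],[-0.145,-0.014,0,0,0,0.54,1],[-0.175,-0.0165,0,0,0,0.65,1],[-0.2,-0.019,0,0,0,0.74,1],[-0.214,-0.02,0,0,0,0.79,1],[-0.218,-0.0205,0,0,0,0.8,1]]'; python3 -m inch '[[-0.008,0.007,0,0,0,0.03,1],[-0.02,0.017,0,0,0,0.1,1],[-0.04,0.034,0,0,0,0.2,1],[-0.065,0.055,0,0,0,0.32,1],[-0.09,0.077,0,0,0,0.44,1],[-0.115,0.098,0,0,0,0.56,1],[-0.14,0.12,0,0,0,0.68,1],[-0.158,0.135,0,0,0,0.76,1],[-0.1665,0.142,0,0,0,0.797,1],[-0.1665,0.142,0,0,0,0.797,1]]';python3 -m inch '[[0,0,0,0,0,0,1],[0,0,0,0,0,0,1],[0,0,0.005,0,0,0,1],[0,0,0.015,0,0,0,1],[0,0,0.03,0,0,0,1],[0,0,0.045,0,0,0,1],[0,0,0.06,0,0,0,1],[0,0,0.07,0,0,0,1],[0,0,0.07,0,0,0,1],[0,0,0.07,0,0,0,1]]'; python3 go.py 538.9 -149.3 80 -83.6
```

```text
clock: 21.5
ee_pos: [0.5285, 0.0666, 0.1985]
eef_rot: [[0.618, 0.786, -0.002], [0.786, -0.618, -0.002], [-0.002, -0.0, -1.0]]
force: [0.2, -0.5, -2.1]
opening: 0.0073
finger_force: 40.8
clock: 22.5
ee_pos: [0.5386, -0.15, 0.1989]
eef_rot: [[0.994, 0.11, -0.001], [0.11, -0.994, 0.0], [-0.001, -0.0, -1.0]]
force: [-0.3, 0.2, -1.4]
opening: 0.0076
finger_force: 40.8
clock: 23.5
ee_pos: [0.5387, -0.149, 0.1292]
eef_rot: [[0.994, 0.112, -0.0], [0.112, -0.994, 0.0], [-0.0, -0.0, -1.0]]
force: [-0.6, 0.2, -0.1]
opening: 0.0076
finger_force: 40.8
shift [0.0002 0.0003 0.0492] turn [-0.0001  0.0001  0.0005]
t 23.5 pos [ 538.7 -149.   129.2] head -83.57 F [-0.6  0.2 -0.1] open 7.6 grip 40.8 q7 -1.32
```

Chained lowering, release and withdrawal, as for the first plate.

```bash
python3 -m inch '[[0,0,0.006,0,0,0,1],[0,0,0.014,0,0,0,1],[0,0,0.022,0,0,0,1],[0,0,0.03,0,0,0,1],[0,0,0.038,0,0,0,1],[0,0,0.045,0,0,0,1],[0,0,0.05,0,0,0,1],[0,0,0.054,0,0,0,1],[0,0,0.057,0,0,0,1],[0,0,0.057,0,0,0,1]]'; python3 go.py 538.9 -149.3 64 -83.6;python3 -m inch '[[0,0,0.002,0,0,0,1],[0,0,0.004,0,0,0,1],[0,0,0.006,0,0,0,1],[0,0,0.0075,0,0,0,1],[0,0,0.0085,0,0,0,1],[0,0,0.009,0,0,0,1],[0,0,0.009,0,0,0,1],[0,0,0.009,0,0,0,1],[0,0,0.009,0,0,0,1],[0,0,0.009,0,0,0,1]]';  python3 go.py 538.9 -149.3 64 -83.6
```

```text
clock: 24.5
ee_pos: [0.5384, -0.1491, 0.0719]
eef_rot: [[0.994, 0.112, -0.001], [0.112, -0.994, 0.0], [-0.001, -0.0, -1.0]]
force: [1.2, 0.4, -1.4]
opening: 0.0079
finger_force: 40.8
shift [0.0005 0.0002 0.0079] turn [-0.0002  0.0006  0.0002]
t 24.5 pos [ 538.4 -149.1   71.9] head -83.59 F [ 1.2  0.4 -1.4] open 7.9 grip 40.8 q7 -1.34
clock: 25.5
ee_pos: [0.5386, -0.1492, 0.0637]
eef_rot: [[0.994, 0.112, -0.0], [0.112, -0.994, -0.0], [-0.0, 0.0, -1.0]]
force: [-4.0, 0.4, 4.6]
opening: 0.0073
finger_force: 41.9
shift [ 0.0003  0.0001 -0.0003] turn [0.0002 0.0001 0.0001]
t 25.5 pos [ 538.6 -149.2   63.7] head -83.59 F [-4.   0.4  4.6] open 7.3 grip 41.9 q7 -1.34
```

```bash
python3 -m inch '[[0,0,0,0,0,0,0.85],[0,0,0,0,0,0,0.75],[0,0,0,0,0,0,0.6],[0,0,0,0,0,0,0.41],[0,0,0,0,0,0,0.41],[0,0,0,0,0,0,0.41],[0,0,-0.006,0,0,0,0.41],[0,0,-0.02,0,0,0,0.41],[0,0,-0.04,0,0,0,0.41],[0,0,-0.065,0,0,0,0.41]]'; python3 -m inch '[[0,0,-0.03,0,0,0,0.41],[0,0,-0.055,0,0,0,0.41],[0,0,-0.07,0,0,0,0.41],[0,0,-0.07,0,0,0,0.41],[0,0,-0.07,0,0,0,0.41],[0,0,-0.07,0,0,0,0.41],[0,0,-0.07,0,0,0,0.41],[0,0,-0.07,0,0,0,0.41],[0,0,-0.07,0,0,0,0.41],[0,0,-0.07,0,0,0,0.41]]'; python3 go.py 436.3 277.9 200 7.9
```

```text
clock: 26.5
ee_pos: [0.5383, -0.1491, 0.1294]
eef_rot: [[0.994, 0.112, -0.001], [0.112, -0.994, 0.0], [-0.001, -0.0, -1.0]]
force: [0.6, -0.9, 0.8]
opening: 0.0252
finger_force: 0.0
clock: 27.5
ee_pos: [0.5385, -0.1491, 0.198]
eef_rot: [[0.994, 0.112, -0.001], [0.112, -0.994, 0.0], [-0.001, -0.0, -1.0]]
force: [-0.5, 0.3, -0.3]
opening: 0.0256
finger_force: 0.0
shift [-0.0539 -0.4358 -0.0019] turn [-6.0000e-04  2.0000e-04 -1.5967e+00]
t 27.5 pos [ 538.5 -149.1  198. ] head -83.59 F [-0.5  0.3 -0.3] open 25.6 grip 0.0 q7 -1.31
```

```bash
python3 -m inch '[[-0.001,-0.01,0,0,0,-0.03,0.41],[-0.004,-0.03,0,0,0,-0.1,0.41],[-0.007,-0.055,0,0,0,-0.2,0.41],[-0.0105,-0.085,0,0,0,-0.3,0.41],[-0.014,-0.115,0,0,0,-0.42,0.41],[-0.018,-0.145,0,0,0,-0.54,0.41],[-0.0217,-0.175,0,0,0,-0.65,0.41],[-0.025,-0.2,0,0,0,-0.74,0.41],[-0.0265,-0.214,0,0,0,-0.79,0.41],[-0.027,-0.218,0,0,0,-0.8,0.41]]'; python3 -m inch '[[0.006,-0.007,0,0,0,-0.03,0.41],[0.017,-0.021,0,0,0,-0.1,0.41],[0.034,-0.042,0,0,0,-0.2,0.41],[0.055,-0.068,0,0,0,-0.32,0.41],[0.076,-0.095,0,0,0,-0.44,0.41],[0.097,-0.121,0,0,0,-0.56,0.41],[0.118,-0.147,0,0,0,-0.68,0.41],[0.132,-0.165,0,0,0,-0.76,0.41],[0.1375,-0.171,0,0,0,-0.797,0.41],[0.1375,-0.171,0,0,0,-0.797,0.41]]'; python3 -m inch '[[0,0,0.01,0,0,0,0.41],[0,0,0.025,0,0,0,0.41],[0,0,0.04,0,0,0,0.41],[0,0,0.055,0,0,0,0.41],[0,0,0.07,0,0,0,0.41],[0,0,0.08,0,0,0,0.41],[0,0,0.083,0,0,0,0.41],[0,0,0.083,0,0,0,0.41],[0,0,0.083,0,0,0,0.41],[0,0,0.083,0,0,0,0.41]]'; python3 go.py 436.3 277.9 64 7.9
```

```text
clock: 28.5
ee_pos: [0.4869, 0.0667, 0.1985]
eef_rot: [[0.609, 0.793, 0.0], [0.793, -0.609, 0.001], [0.001, -0.0, -1.0]]
force: [-0.5, 0.4, 0.4]
opening: 0.0252
finger_force: 0.0
clock: 29.5
ee_pos: [0.436, 0.2789, 0.1982]
eef_rot: [[-0.14, 0.99, -0.0], [0.99, 0.14, 0.0], [0.0, -0.0, -1.0]]
force: [0.0, -0.5, -0.0]
opening: 0.0249
finger_force: 0.0
clock: 30.5
ee_pos: [0.437, 0.2782, 0.116]
eef_rot: [[-0.137, 0.991, 0.001], [0.991, 0.137, 0.001], [0.001, 0.002, -1.0]]
force: [-0.1, -0.2, -0.2]
opening: 0.0246
finger_force: 0.0
shift [-0.0002 -0.0008  0.052 ] turn [ 0.0015 -0.0005 -0.    ]
t 30.5 pos [437.  278.2 116. ] head 7.9 F [-0.1 -0.2 -0.2] open 24.6 grip 0.0 q7 -0.74
```

```bash
python3 -m inch '[[0,-0.001,0.005,0,0,0,0.41],[0,-0.001,0.015,0,0,0,0.41],[0,-0.001,0.025,0,0,0,0.41],[0,-0.001,0.035,0,0,0,0.41],[0,-0.001,0.045,0,0,0,0.41],[0,-0.001,0.052,0,0,0,0.41],[0,-0.001,0.052,0,0,0,0.41],[0,-0.001,0.052,0,0,0,0.6],[0,-0.001,0.052,0,0,0,0.9],[0,-0.001,0.052,0,0,0,1]]' 40;python3 -m inch '[[0,0,0,0,0,0,1],[0,0,0,0,0,0,1],[0,0,0,0,0,0,1],[0,0,-0.005,0,0,0,1],[0,0,-0.02,0,0,0,1],[0,0,-0.04,0,0,0,1],[0,0,-0.065,0,0,0,1],[0,0,-0.09,0,0,0,1],[0,0,-0.115,0,0,0,1],[0,0,-0.136,0,0,0,1]]'; python3 go.py 529.5 -65.8 200 -83.6
```

```text
clock: 31.5
ee_pos: [0.4357, 0.278, 0.0637]
eef_rot: [[-0.138, 0.99, 0.001], [0.99, 0.138, 0.001], [0.0, 0.001, -1.0]]
force: [-0.9, 1.0, -0.4]
opening: 0.0075
finger_force: 41.6
clock: 32.5
ee_pos: [0.4353, 0.2776, 0.2007]
eef_rot: [[-0.138, 0.99, 0.0], [0.99, 0.138, -0.0], [-0.0, 0.0, -1.0]]
force: [-0.2, 0.5, -2.2]
opening: 0.0073
finger_force: 41.5
shift [-0.3531  0.046   0.0007] turn [ 4.0000e-04 -2.0000e-04  1.5973e+00]
t 32.5 pos [435.3 277.6 200.7] head 7.92 F [-0.2  0.5 -2.2] open 7.3 grip 41.5 q7 -0.68
```

```bash
python3 -m inch '[[-0.008,0.001,0,0,0,0.03,1],[-0.024,0.003,0,0,0,0.1,1],[-0.044,0.006,0,0,0,0.2,1],[-0.068,0.009,0,0,0,0.3,1],[-0.092,0.012,0,0,0,0.42,1],[-0.116,0.015,0,0,0,0.54,1],[-0.14,0.018,0,0,0,0.65,1],[-0.16,0.021,0,0,0,0.74,1],[-0.173,0.0225,0,0,0,0.79,1],[-0.1765,0.023,0,0,0,0.8,1]]'; python3 -m inch '[[-0.005,0.007,0,0,0,0.03,1],[-0.013,0.017,0,0,0,0.1,1],[-0.026,0.035,0,0,0,0.2,1],[-0.042,0.056,0,0,0,0.32,1],[-0.058,0.078,0,0,0,0.44,1],[-0.074,0.099,0,0,0,0.56,1],[-0.09,0.12,0,0,0,0.68,1],[-0.101,0.135,0,0,0,0.76,1],[-0.1065,0.1425,0,0,0,0.797,1],[-0.1065,0.1425,0,0,0,0.797,1]]';python3 -m inch '[[0,0,0,0,0,0,1],[0,0,0,0,0,0,1],[0,0,0.005,0,0,0,1],[0,0,0.015,0,0,0,1],[0,0,0.03,0,0,0,1],[0,0,0.045,0,0,0,1],[0,0,0.06,0,0,0,1],[0,0,0.07,0,0,0,1],[0,0,0.07,0,0,0,1],[0,0,0.07,0,0,0,1]]'; python3 go.py 529.5 -65.8 73 -83.6
```

```text
clock: 33.5
ee_pos: [0.4822, 0.1025, 0.1978]
eef_rot: [[0.62, 0.785, -0.003], [0.785, -0.62, -0.002], [-0.003, -0.001, -1.0]]
force: [-0.4, 1.0, -1.9]
opening: 0.0072
finger_force: 41.4
clock: 34.5
ee_pos: [0.5295, -0.0663, 0.1989]
eef_rot: [[0.994, 0.11, -0.001], [0.11, -0.994, -0.0], [-0.001, -0.0, -1.0]]
force: [0.1, 1.2, -2.5]
opening: 0.0076
finger_force: 41.4
clock: 35.5
ee_pos: [0.5295, -0.0654, 0.1292]
eef_rot: [[0.994, 0.112, -0.0], [0.112, -0.994, 0.0], [-0.0, -0.0, -1.0]]
force: [-0.3, 0.3, -1.4]
opening: 0.0076
finger_force: 41.4
shift [-0.0001  0.0004  0.0562] turn [-0.0001  0.0001  0.0005]
t 35.5 pos [529.5 -65.4 129.2] head -83.57 F [-0.3  0.3 -1.4] open 7.6 grip 41.4 q7 -1.48
```

```bash
python3 -m inch '[[0,0,0.006,0,0,0,1],[0,0,0.014,0,0,0,1],[0,0,0.022,0,0,0,1],[0,0,0.03,0,0,0,1],[0,0,0.038,0,0,0,1],[0,0,0.045,0,0,0,1],[0,0,0.05,0,0,0,1],[0,0,0.054,0,0,0,1],[0,0,0.057,0,0,0,1],[0,0,0.057,0,0,0,1]]'; python3 -m inch '[[0,0,0.002,0,0,0,1],[0,0,0.004,0,0,0,1],[0,0,0.006,0,0,0,1],[0,0,0.0075,0,0,0,1],[0,0,0.0085,0,0,0,1],[0,0,0.009,0,0,0,1],[0,0,0.009,0,0,0,1],[0,0,0.009,0,0,0,1],[0,0,0.009,0,0,0,1],[0,0,0.009,0,0,0,1]]';  python3 go.py 529.5 -65.8 64 -83.6
```

```text
clock: 36.5
ee_pos: [0.5293, -0.0655, 0.0719]
eef_rot: [[0.994, 0.112, -0.001], [0.112, -0.994, 0.0], [-0.001, -0.0, -1.0]]
force: [-0.3, -0.2, -1.9]
opening: 0.0073
finger_force: 41.4
clock: 37.5
ee_pos: [0.5294, -0.0656, 0.0636]
eef_rot: [[0.994, 0.112, -0.0], [0.112, -0.994, -0.0], [-0.0, 0.0, -1.0]]
force: [-3.5, -0.4, 4.8]
opening: 0.0074
finger_force: 42.3
shift [ 0.0001  0.0002 -0.0004] turn [0.0002 0.0001 0.0001]
t 37.5 pos [529.4 -65.6  63.6] head -83.59 F [-3.5 -0.4  4.8] open 7.4 grip 42.3 q7 -1.51
```

```bash
python3 -m inch '[[0,0,0,0,0,0,0.85],[0,0,0,0,0,0,0.75],[0,0,0,0,0,0,0.6],[0,0,0,0,0,0,0.41],[0,0,0,0,0,0,0.41],[0,0,0,0,0,0,0.41],[0,0,-0.006,0,0,0,0.41],[0,0,-0.02,0,0,0,0.41],[0,0,-0.04,0,0,0,0.41],[0,0,-0.065,0,0,0,0.41]]'; python3 -m inch '[[0,0,-0.03,0,0,0,0.41],[0,0,-0.06,0,0,0,0.41],[0,0,-0.1,0,0,0,0.41],[0,0,-0.13,0,0,0,0.41],[0,0,-0.13,0,0,0,0.2],[0,0,-0.13,0,0,0,0.1],[0,0,-0.13,0,0,0,0.1],[0,0,-0.13,0,0,0,0.1],[0,0,-0.13,0,0,0,0.1],[0,0,-0.13,0,0,0,0.1]]'
python3 - <<'E'
from h import *
for c in("top","side"):
    d=manip.camera(c);cv2.imwrite(f"pics/{c}1.png",d["pixels"][:,:,::-1]);W=cloud(d)
    region(W,.088,.103,(.4,.65,-.3,-.02),c);region(W,.1,.12,(.3,.7,0,.3),c+"gate");region(W,.088,.103,(.4,.65,.03,.12),c+"sock")
    region(W,.005,.014,(.4,.65,0,.2),c+"foot"); region(W,.025,.036,(.38,.5,-.3,-.23),c+"pin low");region(W,.084,.098,(.38,.5,-.3,-.23),c+"brk hi")
    region(W,.003,.009,(.38,.48,-.12,0.03),c+"pad")
E
python3 go.py 522 103 220 -83.6
```

```text
clock: 38.5
ee_pos: [0.5287, -0.0655, 0.1286]
eef_rot: [[0.994, 0.112, -0.002], [0.112, -0.994, 0.0], [-0.002, -0.0, -1.0]]
force: [-0.2, 0.3, 0.5]
opening: 0.0251
finger_force: 0.0
clock: 39.5
ee_pos: [0.5291, -0.0655, 0.2575]
eef_rot: [[0.994, 0.112, -0.002], [0.112, -0.994, 0.0], [-0.002, -0.0, -1.0]]
force: [0.2, 0.0, 0.2]
opening: 0.0382
finger_force: 0.0
top n 129 px [356. 221.] ctr [ 549.5 -231.8] size [98.5  9. ] ang 6.6 z 96.8
top n 39 px [372. 248.] ctr [ 477.5 -272.3] size [15.6 16.6] ang 10.5 z 100.2
top n 15 px [372. 258.] ctr [ 447.9 -274.4] size [ 6.6 11.2] ang 77.3 z 96.0
topgate n 401 px [245. 225.] ctr [532.8  69.3] size [200.1  14.4] ang 11.0 z 109.4
topsock n 79 px [252. 266.] ctr [421.7  47.6] size [26.  25.9] ang 10.3 z 92.9
topfoot n 467 px [253. 227.] ctr [535.6  53.5] size [169.7  24. ] ang 11.0 z 9.6
topfoot n 259 px [241. 229.] ctr [528.6  90.3] size [169.8  13.3] ang 11.1 z 9.6
topbrk hi n 37 px [372. 255.] ctr [ 457.  -274.2] size [30.8 14.3] ang 6.4 z 87.5
side n 16 px [306. 188.] ctr [ 634.7 -208.7] size [18.4 26.4] ang 4.5 z 89.6
side n 135 px [335. 19
[... 390 characters left out ...]
] ctr [526.7 -66.2] size [99.1 12.7] ang 7.3 z 96.5
sidegate n 493 px [285. 247.] ctr [528.8  68.6] size [198.8  17.6] ang 11.1 z 109.3
sidesock n 337 px [295. 254.] ctr [516.3  66.6] size [224.8  28. ] ang 11.5 z 93.9
sidefoot n 570 px [280. 277.] ctr [533.5  84.8] size [184.4  29.4] ang 10.9 z 10.3
sidepin low n 17 px [359. 212.] ctr [ 472.2 -268.7] size [16.3  8.2] ang 23.9 z 30.2
sidebrk hi n 63 px [367. 198.] ctr [ 458.6 -273.5] size [41.7 21. ] ang 1.1 z 88.5
sidepad n 215 px [338. 255.] ctr [441.6 -84.2] size [74.5 71.8] ang 1.3 z 6.2
shift [ 0.0116 -0.1683  0.0379] turn [-0.0002  0.0007  0.0003]
t 39.6 pos [529.3 -65.5 257.9] head -83.59 F [ 0.3 -0.8  0.5] open 38.4 grip 0.0 q7 -1.45
```

```bash
python3 go.py 530.8 69 200 -79
```

```text
shift [ 0.0165 -0.1335  0.0579] turn [-0.0002  0.0007 -0.08  ]
t 39.6 pos [529.3 -65.5 257.9] head -83.59 F [ 0.3 -0.8  0.5] open 38.4 grip 0.0 q7 -1.45
```

```bash
python3 -m inch '[[0.002,-0.015,0,0,0,-0.02,0.1],[0.005,-0.04,0.01,0,0,-0.04,0.1],[0.008,-0.07,0.02,0,0,-0.06,0.1],[0.012,-0.1,0.035,0,0,-0.08,0.1],[0.015,-0.123,0.05,0,0,-0.08,0.1],[0.0165,-0.1335,0.058,0,0,-0.08,0.1],[0.0165,-0.1335,0.07,0,0,-0.08,0.1],[0.0165,-0.1335,0.085,0,0,-0.08,0.1],[0.0165,-0.1335,0.09,0,0,-0.08,0.1],[0.0165,-0.1335,0.09,0,0,-0.08,0.1]]';python3 -m inch '[[0,0,0.005,0,0,0,0.1],[0,0,0.015,0,0,0,0.1],[0,0,0.025,0,0,0,0.1],[0,0,0.03,0,0,0,0.1],[0,0,0.03,0,0,0,0.1],[0,0,0.03,0,0,0,0.1],[0,0,0.03,0,0,0,0.1],[0,0,0.03,0,0,0,0.1],[0,0,0.03,0,0,0,0.1],[0,0,0.03,0,0,0,0.1]]'; python3 go.py 530.8 69 84 -79
```

```text
clock: 40.6
ee_pos: [0.5306, 0.0672, 0.1674]
eef_rot: [[0.982, 0.188, -0.002], [0.188, -0.982, -0.001], [-0.002, 0.001, -1.0]]
force: [-0.1, 0.2, 0.3]
opening: 0.0385
finger_force: 0.0
clock: 41.6
ee_pos: [0.5311, 0.069, 0.1385]
eef_rot: [[0.982, 0.191, 0.0], [0.191, -0.982, 0.0], [0.0, 0.0, -1.0]]
force: [0.9, -0.1, -0.0]
opening: 0.0386
finger_force: 0.0
shift [-0.0003 -0.0001  0.0545] turn [ 0.0001 -0.0004 -0.0001]
t 41.6 pos [531.1  69.  138.5] head -79.0 F [ 0.9 -0.1 -0. ] open 38.6 grip 0.0 q7 -1.68
```

```bash
python3 -m inch '[[0,0,0.008,0,0,0,0.1],[0,0,0.018,0,0,0,0.1],[0,0,0.028,0,0,0,0.1],[0,0,0.038,0,0,0,0.1],[0,0,0.048,0,0,0,0.1],[0,0,0.054,0,0,0,0.1],[0,0,0.054,0,0,0,0.3],[0,0,0.054,0,0,0,0.5],[0,0,0.054,0,0,0,0.7],[0,0,0.054,0,0,0,1]]' 80;python3 -m inch '[[0,0,0,0,0,0,1],[0,0,0,0,0,0,1],[0,0,0,0,0,0,1],[0,0,-0.005,0,0,0,1],[0,0,-0.015,0,0,0,1],[0,0,-0.025,0,0,0,1],[0,0,-0.03,0,0,0,1],[0,0,-0.03,0,0,0,1],[0,0,-0.03,0,0,0,1],[0,0,-0.03,0,0,0,1]]'
python3 - <<'E'
from h import *
for c in("top","side"):
    d=manip.camera(c);W=cloud(d);cv2.imwrite(f"pics/{c}2.png",d["pixels"][:,:,::-1])
    region(W,.132,.148,(.4,.65,0,.12),c+"gate");region(W,.117,.131,(.38,.65,0,.12),c+"sock")
E
python3 go.py 375 -169 204 6.4
```

```text
clock: 42.6
ee_pos: [0.5316, 0.0687, 0.0848]
eef_rot: [[0.982, 0.19, 0.001], [0.19, -0.982, -0.0], [0.001, 0.001, -1.0]]
force: [0.9, -1.0, 0.4]
opening: 0.0123
finger_force: 78.1
clock: 43.6
ee_pos: [0.5305, 0.0688, 0.1139]
eef_rot: [[0.982, 0.191, -0.001], [0.191, -0.982, -0.0], [-0.001, -0.0, -1.0]]
force: [0.2, 0.6, -4.6]
opening: 0.0121
finger_force: 78.1
sidegate n 131 px [259. 230.] ctr [591.7  81. ] size [69.4 17.5] ang 11.6 z 138.3
sidegate n 255 px [300. 243.] ctr [483.9  60.5] size [109.3  31.6] ang 19.3 z 138.8
sidesock n 91 px [262. 235.] ctr [584.   83.5] size [84.  6.] ang 10.8 z 122.9
sidesock n 243 px [310. 251.] ctr [469.5  60.4] size [133.4  28.2] ang 13.1 z 123.5
shift [-0.1982  0.2038 -0.09  ] turn [-9.0000e-04  8.0000e-04 -1.4906e+00]
t 43.7 pos [530.6  68.9 113.8] head -79.01 F [-0.5  0.9 -4.5] open 12.6 grip 78.1 q7 -1.69
```

```bash
python3 -m inch '[[0,0,-0.005,0,0,0,1],[0,0,-0.015,0,0,0,1],[0,0,-0.03,0,0,0,1],[0,0,-0.045,0,0,0,1],[0,0,-0.06,0,0,0,1],[0,0,-0.075,0,0,0,1],[0,0,-0.085,0,0,0,1],[0,0,-0.09,0,0,0,1],[0,0,-0.09,0,0,0,1],[0,0,-0.09,0,0,0,1]]';python3 -m inch '[[-0.005,0.005,0,0,0,-0.03,1],[-0.014,0.014,0,0,0,-0.1,1],[-0.026,0.027,0,0,0,-0.19,1],[-0.039,0.04,0,0,0,-0.29,1],[-0.052,0.054,0,0,0,-0.39,1],[-0.065,0.067,0,0,0,-0.49,1],[-0.078,0.08,0,0,0,-0.59,1],[-0.09,0.093,0,0,0,-0.68,1],[-0.097,0.1,0,0,0,-0.73,1],[-0.099,0.102,0,0,0,-0.745,1]]'; python3 go.py 375 -169 204 6.4
```

```text
clock: 44.7
ee_pos: [0.5305, 0.0689, 0.2037]
eef_rot: [[0.982, 0.191, -0.001], [0.191, -0.982, -0.0], [-0.001, 0.0, -1.0]]
force: [-0.2, -0.2, -4.9]
opening: 0.0124
finger_force: 78.1
clock: 45.7
ee_pos: [0.4518, -0.0516, 0.2034]
eef_rot: [[0.594, 0.805, -0.003], [0.805, -0.594, -0.001], [-0.002, -0.002, -1.0]]
force: [0.7, 0.1, -5.1]
opening: 0.0125
finger_force: 78.1
shift [-0.1401  0.0079 -0.0003] turn [-0.0023  0.0014 -0.7476]
t 45.7 pos [451.8 -51.6 203.4] head -36.43 F [ 0.7  0.1 -5.1] open 12.5 grip 78.1 q7 -0.63
```

```bash
python3 -m inch '[[-0.006,0,0,0,0,-0.03,1],[-0.018,0.001,0,0,0,-0.1,1],[-0.036,0.002,0,0,0,-0.19,1],[-0.055,0.003,0,0,0,-0.29,1],[-0.073,0.004,0,0,0,-0.39,1],[-0.092,0.005,0,0,0,-0.49,1],[-0.11,0.006,0,0,0,-0.59,1],[-0.127,0.007,0,0,0,-0.68,1],[-0.138,0.0075,0,0,0,-0.73,1],[-0.1405,0.008,0,0,0,-0.746,1]]'; python3 -m inch '[[0,0,0,0,0,0,1],[0,0,0,0,0,0,1],[0,0,0.005,0,0,0,1],[0,0,0.015,0,0,0,1],[0,0,0.025,0,0,0,1],[0,0,0.035,0,0,0,1],[0,0,0.04,0,0,0,1],[0,0,0.04,0,0,0,1],[0,0,0.04,0,0,0,1],[0,0,0.04,0,0,0,1]]';python3 go.py 375 -169 116 6.4
python3 - <<'E'
from h import *
for c in("top","side"):
    d=manip.camera(c);W=cloud(d);cv2.imwrite(f"pics/{c}3.png",cv2.resize(d["pixels"][120:300,240:440,::-1],None,fx=3,fy=3,interpolation=2))
    region(W,.18,.2,(.3,.45,-.3,-.05),c+"gate");region(W,.165,.179,(.3,.45,-.35,-.24),c+"sock");region(W,.091,.104,(.4,.5,-.3,-.24),c+"pin")
E
```

```text
clock: 46.7
ee_pos: [0.3757, -0.1687, 0.2039]
eef_rot: [[-0.11, 0.994, -0.001], [0.994, 0.11, 0.0], [0.0, -0.001, -1.0]]
force: [-0.5, 0.4, -4.4]
opening: 0.0124
finger_force: 78.1
clock: 47.7
ee_pos: [0.377, -0.1682, 0.1648]
eef_rot: [[-0.112, 0.994, 0.001], [0.994, 0.112, -0.001], [-0.001, 0.001, -1.0]]
force: [1.0, 0.6, -4.2]
opening: 0.0125
finger_force: 78.1
shift [-0.0005 -0.0021  0.0488] turn [0.001  0.0007 0.0003]
t 47.7 pos [ 377.  -168.2  164.8] head 6.42 F [ 1.   0.6 -4.2] open 12.5 grip 78.1 q7 0.45
topgate n 191 px [312. 288.] ctr [ 371.  -106.8] size [14.4 78. ] ang 6.1 z 189.5
toppin n 35 px [372. 248.] ctr [ 477.3 -272.2] size [15.6 16.1] ang 9.2 z 101.2
sidegate n 266 px [380. 205.] ctr [ 375.  -144.2] size [151.9  38.5] ang 88.7 z 190.1
sidesock n 20 px [398. 185.] ctr [ 375.7 -282. ] size [29.7  6.7] ang 82.1 z 171.7
sidepin n 30 px [363. 194.] ctr [ 472.6 -273. ] size [18.2 15.8] ang 84.5 z 99.4
```

View pics/top3.png

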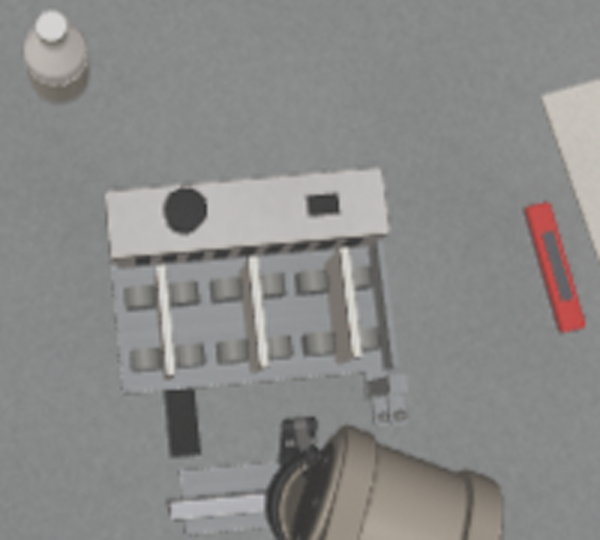

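```bash
python3 -m inch '[[0,-0.001,0.005,0,0,0,1],[0,-0.002,0.012,0,0,0,1],[0,-0.002,0.02,0,0,0,1],[0,-0.002,0.028,0,0,0,1],[0,-0.002,0.036,0,0,0,1],[0,-0.002,0.044,0,0,0,1],[0,-0.002,0.048,0,0,0,1],[0,-0.002,0.048,0,0,0,1],[0,-0.002,0.048,0,0,0,1],[0,-0.002,0.048,0,0,0,1]]';python3 go.py 434.7 -162.2 116 6.4
python3 - <<'E'
from h import *
for c in("side",):
    d=manip.camera(c);W=cloud(d);cv2.imwrite(f"pics/{c}4.png",cv2.resize(d["pixels"][150:300,300:440,::-1],None,fx=4,fy=4,interpolation=2))
    region(W,.133,.15,(.3,.45,-.3,-.05),c+"gate");region(W,.117,.131,(.3,.45,-.35,-.24),c+"sock")
E
```

```text
clock: 48.8
ee_pos: [0.3749, -0.1684, 0.1167]
eef_rot: [[-0.112, 0.994, 0.001], [0.994, 0.112, -0.001], [-0.001, 0.001, -1.0]]
force: [0.3, -0.3, -5.0]
opening: 0.0123
finger_force: 78.1
shift [-0.0005  0.0601  0.0007] turn [0.0009 0.0006 0.0004]
t 48.8 pos [ 374.9 -168.4  116.7] head 6.42 F [ 0.3 -0.3 -5. ] open 12.3 grip 78.1 q7 0.42
sidegate n 252 px [378. 219.] ctr [ 372.9 -145.3] size [154.9  39.4] ang 88.3 z 142.2
```

View pics/side4.png

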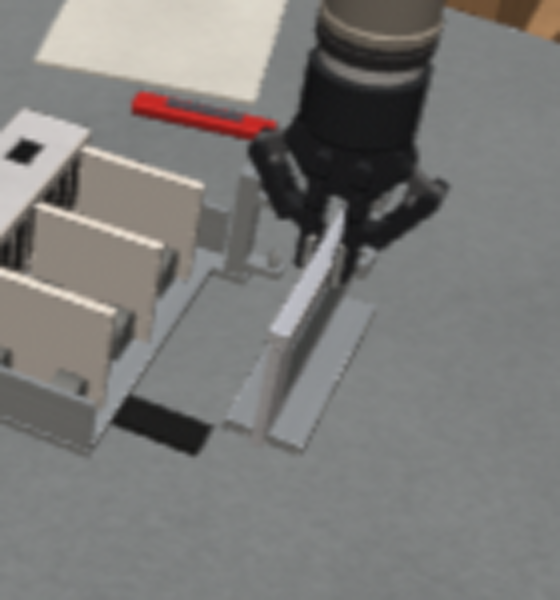

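```bash
python3 -m inch '[[0,0.005,0,0,0,0,1],[0,0.012,0,0,0,0,1],[0,0.02,0,0,0,0,1],[0,0.028,0,0,0,0,1],[0,0.036,0,0,0,0,1],[0,0.044,0,0,0,0,1],[0,0.052,0,0,0,0,1],[-0.0005,0.058,0,0,0,0,1],[-0.0005,0.06,0,0,0,0,1],[-0.0005,0.06,0,0,0,0,1]]';python3 go.py 434.7 -162.2 90 6.4
python3 - <<'E'
from h import *
for c in("top","side"):
    d=manip.camera(c);W=cloud(d);cv2.imwrite(f"pics/{c}5.png",cv2.resize(d["pixels"][170:290,320:440,::-1],None,fx=4.5,fy=4.5,interpolation=2))
    region(W,.131,.15,(.3,.5,-.3,-.05),c+"gate");region(W,.117,.131,(.4,.5,-.35,-.24),c+"sock")
E
```

```text
clock: 49.85
ee_pos: [0.4344, -0.1619, 0.1162]
eef_rot: [[-0.112, 0.994, -0.0], [0.994, 0.112, 0.0], [0.0, -0.0, -1.0]]
force: [0.1, 0.1, -5.4]
opening: 0.0127
finger_force: 78.1
shift [-0.0003  0.0003  0.0262] turn [-0.0002 -0.0002  0.0007]
t 49.85 pos [ 434.4 -161.9  116.2] head 6.44 F [ 0.1  0.1 -5.4] open 12.7 grip 78.1 q7 0.32
topgate n 161 px [308. 265.] ctr [428.3 -99.1] size [13.9 73.2] ang 6.6 z 140.8
sidegate n 241 px [356. 213.] ctr [ 432.3 -130.1] size [137.4  40.4] ang 88.3 z 141.3
sidesock n 21 px [376. 192.] ctr [ 434.5 -270. ] size [ 8.4 29.9] ang 0.1 z 124.0
```

```bash
python3 -c "
import cv2,numpy as np
cv2.imwrite('pics/both5.png',cv2.resize(np.hstack([cv2.imread('pics/top5.png'),cv2.imread('pics/side5.png')]),(800,400)))"
```

```text
(no output)
```

View pics/both5.png

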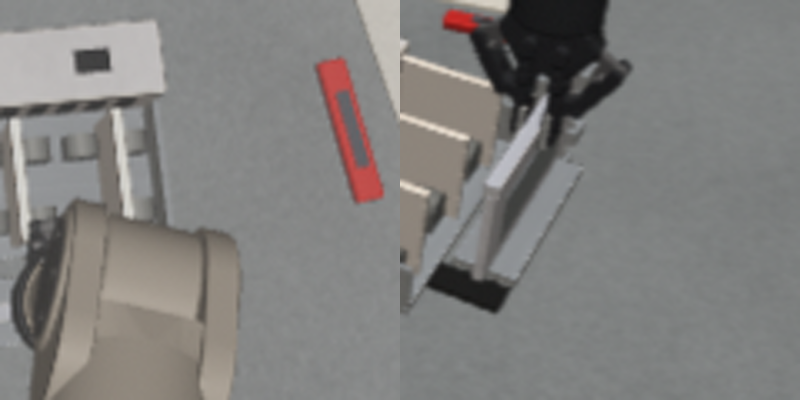

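```bash
python3 -m inch '[[0,0,0.002,0,0,0,1],[0,0,0.004,0,0,0,1],[0,0,0.006,0,0,0,1],[0,0,0.008,0,0,0,1],[0,0,0.01,0,0,0,1],[0,0,0.012,0,0,0,1],[0,0,0.013,0,0,0,1],[0,0,0.014,0,0,0,1],[0,0,0.015,0,0,0,1],[0,0,0.015,0,0,0,1]]';python3 go.py 434.7 -162.2 90 6.4
```

```text
clock: 50.95
ee_pos: [0.4342, -0.162, 0.1012]
eef_rot: [[-0.112, 0.994, 0.0], [0.994, 0.112, -0.0], [-0.0, 0.0, -1.0]]
force: [0.2, 0.0, -4.0]
opening: 0.0127
finger_force: 78.2
shift [-0.0002  0.0005  0.0112] turn [0.     0.0001 0.0004]
t 50.95 pos [ 434.2 -162.   101.2] head 6.42 F [ 0.2  0.  -4. ] open 12.7 grip 78.2 q7 0.31
```

```bash
python3 -m inch '[[0,0,0.0015,0,0,0,1],[0,0,0.003,0,0,0,1],[0,0,0.0045,0,0,0,1],[0,0,0.006,0,0,0,1],[0,0,0.007,0,0,0,1],[0,0,0.008,0,0,0,1],[0,0,0.009,0,0,0,1],[0,0,0.0095,0,0,0,1],[0,0,0.0095,0,0,0,1],[0,0,0.0095,0,0,0,1]]';python3 go.py 434.7 -162.2 90 6.4
```

```text
clock: 51.95
ee_pos: [0.4345, -0.1624, 0.092]
eef_rot: [[-0.112, 0.994, 0.001], [0.994, 0.112, -0.001], [-0.001, 0.001, -1.0]]
force: [1.3, -1.7, -3.1]
opening: 0.0126
finger_force: 78.3
shift [0.0002 0.0002 0.002 ] turn [0.0007 0.0008 0.0003]
t 51.95 pos [ 434.5 -162.4   92. ] head 6.42 F [ 1.3 -1.7 -3.1] open 12.6 grip 78.3 q7 0.3
```

```bash
python3 -m inch '[[0,0,0.0005,0,0,0,1],[0,0,0.001,0,0,0,1],[0,0,0.0015,0,0,0,1],[0,0,0.0018,0,0,0,1],[0,0,0.002,0,0,0,1],[0,0,0.002,0,0,0,1],[0,0,0.002,0,0,0,1],[0,0,0.002,0,0,0,1],[0,0,0.002,0,0,0,1],[0,0,0.002,0,0,0,1]]';python3 go.py 434.7 -162.2 90 6.4
```

```text
clock: 52.95
ee_pos: [0.4348, -0.1628, 0.0907]
eef_rot: [[-0.111, 0.994, 0.001], [0.994, 0.111, -0.001], [-0.002, 0.001, -1.0]]
force: [-0.1, -4.5, 5.7]
opening: 0.0127
finger_force: 79.5
shift [ 0.0006 -0.      0.0007] turn [ 0.0013  0.0015 -0.0003]
t 52.95 pos [ 434.8 -162.8   90.7] head 6.38 F [-0.1 -4.5  5.7] open 12.7 grip 79.5 q7 0.3
```

```bash
python3 -m inch '[[0,0,0,0,0,0,0.6],[0,0,0,0,0,0,0.45],[0,0,0,0,0,0,0.3],[0,0,0,0,0,0,0.1],[0,0,0,0,0,0,0.1],[0,0,0,0,0,0,0.1],[0,0,-0.005,0,0,0,0.1],[0,0,-0.02,0,0,0,0.1],[0,0,-0.04,0,0,0,0.1],[0,0,-0.06,0,0,0,0.1]]'; python3 -m inch '[[0,0,-0.03,0,0,0,0.1],[0,0,-0.06,0,0,0,0.1],[0,0,-0.09,0,0,0,0.3],[0,0,-0.1,0,0,0,0.5],[0,0,-0.1,0,0,0,0.8],[0,0,-0.1,0,0,0,1],[0,0,-0.1,0,0,0,1],[0,0,-0.1,0,0,0,1],[0,0,-0.1,0,0,0,1],[0,0,-0.1,0,0,0,1]]';python3 go.py 624.2 -79.5 200 -60
```

```text
clock: 53.95
ee_pos: [0.434, -0.1619, 0.1507]
eef_rot: [[-0.112, 0.994, -0.0], [0.994, 0.112, 0.0], [0.0, -0.0, -1.0]]
force: [0.6, -0.2, 0.8]
opening: 0.038
finger_force: 0.0
clock: 54.95
ee_pos: [0.4339, -0.1619, 0.2493]
eef_rot: [[-0.112, 0.994, -0.001], [0.994, 0.112, 0.0], [0.001, -0.001, -1.0]]
force: [-0.1, 0.3, 0.7]
opening: -0.0001
finger_force: 0.0
shift [0.0605 0.1983 0.0491] turn [-1.1000e-03  0.0000e+00  1.1593e+00]
t 54.95 pos [ 433.9 -161.9  249.3] head 6.43 F [-0.1  0.3  0.7] open -0.1 grip 0.0 q7 0.38
```

```bash
python3 -m inch '[[0.004,0.013,0,0,0,0,1],[0.01,0.033,0,0,0,0,1],[0.018,0.06,0,0,0,0,1],[0.028,0.09,0,0,0,0,1],[0.037,0.12,0,0,0,0,1],[0.046,0.15,0.01,0,0,0,1],[0.055,0.18,0.025,0,0,0,1],[0.06,0.195,0.04,0,0,0,1],[0.0605,0.198,0.05,0,0,0,1],[0.0605,0.198,0.05,0,0,0,1]]';python3 -m inch '[[0,0,0.01,0,0,0,1],[0,0,0.025,0,0,0,1],[0,0,0.04,0,0,0,1],[0,0,0.05,0,0,0,1],[0,0,0.05,0,0,0,1],[0,0,0.05,0,0,0,1],[0,0,0.05,0,0,0,1],[0,0,0.05,0,0,0,1],[0,0,0.05,0,0,0,1],[0,0,0.05,0,0,0,1]]'
python3 - <<'E'
from h import *
I=[]
for c in("top","side"):
    d=manip.camera(c);W=cloud(d);I.append(cv2.resize(d["pixels"][165:305,250:390,::-1],(400,400),interpolation=2))
    region(W,.108,.122,(.3,.5,-.3,-.0),c+"gate");region(W,.09,.107,(.4,.5,-.35,-.24),c+"sock");region(W,.012,.022,(.38,.5,-.3,-.0),c+"foot");region(W,.1,.13,(.59,.65,-.12,-.04),c+"plunger")
cv2.imwrite("pics/g6.png",np.hstack(I))
E
python3 go.py 624.2 -79.5 125 6.4
```

```text
clock: 55.95
ee_pos: [0.6233, -0.0791, 0.1973]
eef_rot: [[-0.113, 0.994, -0.005], [0.994, 0.113, 0.001], [0.001, -0.004, -1.0]]
force: [-0.4, -0.0, 1.1]
opening: -0.0
finger_force: 0.0
clock: 56.95
ee_pos: [0.6244, -0.0797, 0.1501]
eef_rot: [[-0.112, 0.994, 0.001], [0.994, 0.112, -0.0], [-0.0, 0.001, -1.0]]
force: [0.2, 0.7, -0.4]
opening: 0.0003
finger_force: 0.0
topgate n 78 px [362. 259.] ctr [ 444.8 -242.5] size [13.1 38.3] ang 1.4 z 115.5
topgate n 26 px [296. 266.] ctr [425.5 -69.3] size [13.  10.6] ang 0.9 z 115.3
topsock n 42 px [372. 248.] ctr [ 477.2 -272.6] size [15.7 16.7] ang 7.8 z 100.6
topsock n 85 px [373. 258.] ctr [ 448.4 -272.9] size [23.9 26.1] ang 1.5 z 98.9
sidegate n 261 px [358. 215.] ctr [ 432.3 -162.3] size [ 13.7 201.9] ang 6.3 z 116.2
sidesock n 35 px [363. 194.] ctr [ 473.2 -273.5] size [15.1 20.3] ang 5.9 z 101.3
sidesock n 35 px [374. 198.] ctr [ 441.4 -279.8] size [21.4 37.9] ang 38.3 z 98.7
sidefoot n 371 px [358. 242.] ctr [ 416.9 -157. ] size [ 28.7 186.6] ang 4.6 z 16.5
sidefoot n 63 px [339. 250.] ctr [ 446.6 -106.8] size [16.5 66.3] ang 9.9 z 16.7
sidefoot n 36 px [317. 258.] ctr [481. -28.] size [34.3  7.1] ang 14.6 z 17.1
sideplunger n 131 px [286. 201.] ctr [622.6 -79.7] size [37.9 37.7] ang 61.5 z 124.9
shift [ 0.0002 -0.      0.0249] turn [0.0001 0.     0.0004]
t 57.05 pos [624.2 -79.7 149.9] head 6.43 F [ 1.6 -0.7 -0.6] open -0.1 grip 0.0 q7 0.04
```

View pics/g6.png

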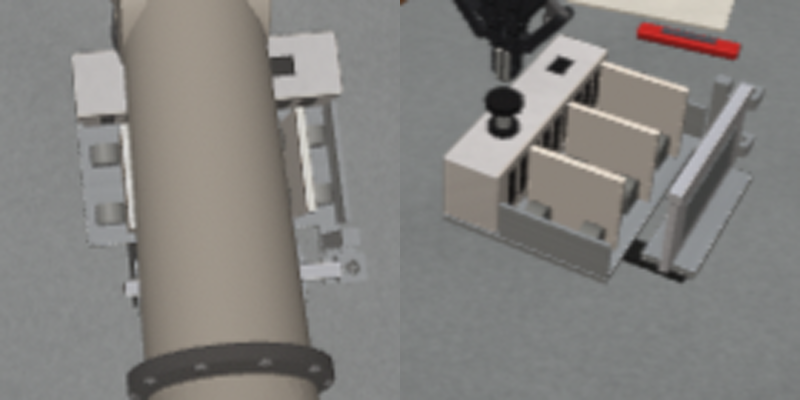

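Gate hangs fully down (rail top at 116 mm, parallel to the bay), with the fingers above the plunger. Now press it.

```bash
python3 -m inch '[[0,0,0.01,0,0,0,1],[0,0,0.018,0,0,0,1],[0,0,0.023,0,0,0,1],[0,0,0.027,0,0,0,1],[0,0,0.031,0,0,0,1],[0,0,0.034,0,0,0,1],[0,0,0.036,0,0,0,1],[0,0,0.038,0,0,0,1],[0,0,0.039,0,0,0,1],[0,0,0.039,0,0,0,1]]';python3 go.py 624.2 -79.5 113 6.4
```

```text
clock: 58.05
ee_pos: [0.6234, -0.0797, 0.1132]
eef_rot: [[-0.112, 0.994, -0.001], [0.994, 0.112, -0.001], [-0.001, -0.001, -1.0]]
force: [-6.7, 0.9, 12.4]
opening: -0.0001
finger_force: 6.0
shift [0.0001 0.0008 0.0002] turn [-0.001   0.0007  0.0003]
t 58.05 pos [623.4 -79.7 113.2] head 6.41 F [-6.7  0.9 12.4] open -0.1 grip 6.0 q7 0.03
```

```bash
python3 -m inch '[[0,0,0.0005,0,0,0,1],[0,0,0.001,0,0,0,1],[0,0,0.0015,0,0,0,1],[0,0,0.0015,0,0,0,1],[0,0,0.0015,0,0,0,1],[0,0,0.0015,0,0,0,1],[0,0,0.0015,0,0,0,1],[0,0,0.0015,0,0,0,1],[0,0,0.0015,0,0,0,1],[0,0,0.0015,0,0,0,1]]';python3 -m inch '[[0,0,-0.003,0,0,0,1],[0,0,-0.008,0,0,0,1],[0,0,-0.015,0,0,0,1],[0,0,-0.03,0,0,0,1],[0,0,-0.06,0,0,0,1],[0,0,-0.09,0,0,0,1],[0,0,-0.12,0,0,0,1],[0,0,-0.14,0,0,0,1],[0,0,-0.14,0,0,0,1],[0,0,-0.14,0,0,0,1]]'; python3 go.py 500 130 250 6.4
```

```text
clock: 59.05
ee_pos: [0.6235, -0.0798, 0.1131]
eef_rot: [[-0.112, 0.994, -0.0], [0.994, 0.112, -0.001], [-0.001, -0.0, -1.0]]
force: [-8.4, 0.1, 16.5]
opening: -0.0
finger_force: 8.7
clock: 60.05
ee_pos: [0.6244, -0.0797, 0.2488]
eef_rot: [[-0.112, 0.994, 0.0], [0.994, 0.112, -0.0], [-0.0, 0.0, -1.0]]
force: [-0.3, 0.2, -1.3]
opening: 0.0001
finger_force: 0.0
shift [ 0.2223 -0.1001 -0.0012] turn [0.0004 0.0001 0.0005]
t 60.05 pos [624.4 -79.7 248.8] head 6.43 F [-0.3  0.2 -1.3] open 0.1 grip 0.0 q7 0.07
```

Force rose without further travel (113.1 mm), so it was at its stop. Clear the arm and take a last look.

```bash
python3 -m inch '[[0.01,-0.005,0,0,0,0,1],[0.03,-0.014,0,0,0,0,1],[0.06,-0.027,0,0,0,0,1],[0.09,-0.04,0,0,0,0,1],[0.12,-0.054,0,0,0,0,1],[0.15,-0.068,0,0,0,0,1],[0.18,-0.081,0,0,0,0,1],[0.205,-0.092,0,0,0,0,1],[0.222,-0.1,0,0,0,0,1],[0.222,-0.1,0,0,0,0,1]]'
python3 - <<'E'
from h import *
I=[]
for c in("top","side"):
    d=manip.camera(c);W=cloud(d);I.append(cv2.resize(d["pixels"][165:305,250:390,::-1],(400,400),interpolation=2))
    region(W,.109,.122,(.3,.5,-.3,-.0),c+"gate");region(W,.118,.135,(.59,.65,-.12,-.04),c+"plunger");region(W,.088,.103,(.4,.58,-.25,-.02),c+"plate")
    region(W,.091,.107,(.4,.5,-.35,-.24),c+"sock")
cv2.imwrite("pics/g7.png",np.hstack(I))
E
```

```text
clock: 61.05
ee_pos: [0.4967, 0.1337, 0.2482]
eef_rot: [[-0.119, 0.993, -0.003], [0.993, 0.119, 0.001], [0.001, -0.003, -1.0]]
force: [-0.8, 0.4, -0.0]
opening: -0.0001
finger_force: 0.0
topgate n 408 px [331. 262.] ctr [ 435.9 -162.5] size [ 14.  198.8] ang 6.5 z 115.2
topplunger n 169 px [301. 189.] ctr [626.7 -79.2] size [36.  37.6] ang 0.9 z 124.3
topplate n 112 px [295. 226.] ctr [530. -65.] size [95.6  8.1] ang 6.3 z 97.3
topplate n 113 px [326. 226.] ctr [ 534.9 -149.1] size [90.6  8.5] ang 6.2 z 97.2
topplate n 103 px [357. 224.] ctr [ 540.4 -232.9] size [80.1  9.1] ang 6.5 z 97.0
topsock n 40 px [372. 248.] ctr [ 477.5 -272.3] size [13.6 17.1] ang 0.3 z 101.0
topsock n 83 px [373. 258.] ctr [ 448.4 -273.4] size [24.  27.1] ang 1.0 z 98.7
sidegate n 253 px [358. 215.] ctr [ 432.1 -162.4] size [ 14.3 202.2] ang 6.4 z 116.1
sideplate n 108 px [337. 193.] ctr [ 539.2 -233.1] size [83.8 13.5] ang 8.4 z 96.2
sideplate n 140 px [325. 208.] ctr [ 533.6 -149.5] size [94.  13.5] ang 7.4 z 95.9
sideplate n 152 px [312. 223.] ctr [526.1 -67. ] size [98.9 12.9] ang 6.2 z 96.3
sideplate n 20 px [346. 238.] ctr [420.1 -72.2] size [18.7  8.6] ang 80.9 z 94.1
sidesock n 34 px [363. 194.] ctr [ 473.3 -273. ] size [14.9 22.7] ang 4.6 z 101.0
sidesock n 34 px [374. 198.] ctr [ 438.6 -276.5] size [22.8 37.4] ang 38.0 z 99.6
```

View pics/g7.png

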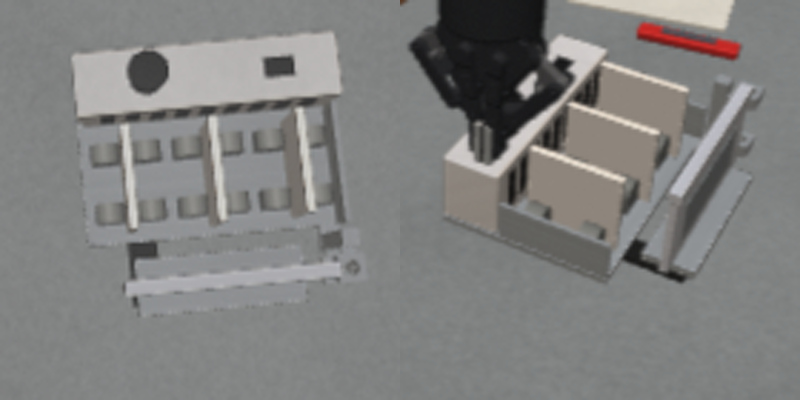

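Left half (top view): plates at about (128,175), (217,168) and (305,160), gate closed along (235,280), upper pintle showing in its socket at (352,267). Plunger back up at 124 mm.

```bash
python3 -c "
from station import manip
print(manip.sign_off())"
```

```text
the job is handed in; nothing more can be done
None
```

The job is handed in: all three white plates stand centred in the rack, the gate hangs fully down on both hinge pins across the front, and the plunger was pressed to its stop and came back up, with nothing else on the bench moved by the arm.

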